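# Scrape the prep board clear and stack the trays on it, staggered

## Task

Take the scraper block and push all the walnut shells off the prep board into the trough at its end (move the shells with the scraper, not with the fingers), then stand the scraper back upright on the middle of its grey rest. Then stack all the aluminium trays in one level pile on the cleared board, between its rails and well away from its ends, all pointing the same way and flush along their long sides, each shifted lengthwise about 3 cm against the one below, alternately to one side and back to the other, so that every tray rests on the rim and lip of the one beneath. There may be three or four trays and three to five shells; leave the fruit, the mug and the tin where they are.

Things in the scene. Friction and masses are not known exactly. Their poses are not given: they have to be found in the camera images.
- prep_board: fixed wooden prep board; origin under the centre of its flat top, z up. Flat: 20 mm high, y -100 to +88, x -78 to +78 mm, between side rails and an end rail (+y) 12 mm above it. At the -y end it drops into a trough (y -100 to -180 mm, same width, floor 4 mm above the worktop, outer walls 32 mm high)
- scraper: loose wooden scraper block, 0.25 kg, standing on its rest at the start; origin: centre of its underside, z up. Base 100 (y) x 44 (x) x 22 mm high with a heavy steel sole; on it a handle 70 (y) x 18 mm (x), its top 68 mm above the underside. Alike both ways round
- scraper_rest: fixed flat grey pad, 64 mm (x) by 130 mm (y), 4 mm thick, on the worktop; origin at the centre of its underside
- tray_a: aluminium tray 150 (x) x 70 (y) x 40 mm, 0.22 kg, alike both ways round, maybe absent; origin: centre of its flat underside, z up. Box 134 mm long, walls 4, floor 5 mm; at each end the rim has an 8 mm lip. Across the middle a divider, 12 mm thick (x), 38 mm high: pinch it from above, a finger in each compartment (57 mm long). Shifted lengthwise on another tray it rests on that rim, 40 mm higher
- tray_b: aluminium tray 150 (x) x 70 (y) x 40 mm, 0.22 kg, alike both ways round, maybe absent; origin: centre of its flat underside, z up. Box 134 mm long, walls 4, floor 5 mm; at each end the rim has an 8 mm lip. Across the middle a divider, 12 mm thick (x), 38 mm high: pinch it from above, a finger in each compartment (57 mm long). Shifted lengthwise on another tray it rests on that rim, 40 mm higher
- tray_c: aluminium tray 150 (x) x 70 (y) x 40 mm, 0.22 kg, alike both ways round, maybe absent; origin: centre of its flat underside, z up. Box 134 mm long, walls 4, floor 5 mm; at each end the rim has an 8 mm lip. Across the middle a divider, 12 mm thick (x), 38 mm high: pinch it from above, a finger in each compartment (57 mm long). Shifted lengthwise on another tray it rests on that rim, 40 mm higher
- tray_d: aluminium tray 150 (x) x 70 (y) x 40 mm, 0.22 kg, alike both ways round, maybe absent; origin: centre of its flat underside, z up. Box 134 mm long, walls 4, floor 5 mm; at each end the rim has an 8 mm lip. Across the middle a divider, 12 mm thick (x), 38 mm high: pinch it from above, a finger in each compartment (57 mm long). Shifted lengthwise on another tray it rests on that rim, 40 mm higher
- shell_1: half walnut shell lying on the prep board, flat side down: a dark brown dome, 32 mm across and 16 mm high; origin at the centre of its flat side. May be absent (None from the start)
- shell_2: half walnut shell lying on the prep board, flat side down: a dark brown dome, 32 mm across and 16 mm high; origin at the centre of its flat side. May be absent (None from the start)
- shell_3: half walnut shell lying on the prep board, flat side down: a dark brown dome, 32 mm across and 16 mm high; origin at the centre of its flat side. May be absent (None from the start)
- shell_4: half walnut shell lying on the prep board, flat side down: a dark brown dome, 32 mm across and 16 mm high; origin at the centre of its flat side. May be absent (None from the start)
- shell_5: half walnut shell lying on the prep board, flat side down: a dark brown dome, 32 mm across and 16 mm high; origin at the centre of its flat side. May be absent (None from the start)
- lemon: bystander: a lemon, 78 x 55 x 56 mm
- mandarin: bystander: a mandarin, 55 mm
- green_mug: bystander: a green and white mug, 86 x 121 x 99 mm
- tin: bystander: a plain tin, 66 mm across, 86 mm high

How it is judged:
By the outcome, as a careful person would: the job done as asked, in the order asked, and still so for the second after the job is handed in, with the robot touching nothing.
Of tray_a, tray_b, tray_c, tray_d only 3 to 4 are there at a start; the rules pass over those that are not, and their reading is None.
Of shell_1, shell_2, shell_3, shell_4, shell_5 only 3 to 5 are there at a start; the rules pass over those that are not, and their reading is None.
At some moment in a run one of scraper may be knocked a few centimetres aside while the robot is not near it.
Once in a run the grip may slacken for a moment while it holds something.
It also fails if it takes over 210 s, if anything falls off the work surface, if the arm or the gripper's body presses on something with over 40 N, if the wrist force passes 120 N, or if a joint passes its speed limit or range.

## Robot

A 6-joint arm with a two-finger parallel gripper is mounted at the origin on a cart in front of the work surface, level with it; the furniture and walls round the work are solid. World frame = base frame: x ahead of the robot, y to its left, z up, the work surface at z = 0. Lengths are in m, angles in rad, forces in N, time in s.
With the tool pointing down it reaches from about 0.35 to 0.85 m from the base axis. Payload 8.1 kg.
Tool frame: the origin (TCP) lies at the very end of the fingers, on their centre line; the grasp point (between the pads) lies 19 mm behind it; z points along the fingers, y is the line along which they close (so a half turn about z gives the same grasp; the last joint's range is limited). The gripper opens to 85 mm and grips with 20 to 120 N. Pads are 22 mm wide; open, the fingers measure 114 mm over their backs; the gripper's body (76 mm by 85 mm) begins 54 mm behind the grasp point. The pads swing forward as they close: fully open they stand 13 mm farther back than shut.
Start: joints at [-1.403, 0.13, 1.488, -0, 1.523, -0.085], TCP at [0.15, -0.581, 0.231] pointing down, gripper open.
Joint ranges: [-2.96, 2.96], [-0.89, 2.26], [0.02, 2.5], [-1.34, 4.48], [0, 2.73], [-2.66, 2.66]. Speed limits (rad/s): [2.39, 2.39, 2.79, 3.14, 3.14, 3.14].

## Interface

Orientations are given as a 3x3 rotation matrix whose columns are the frame's x, y, z axes.
In Python, from rig import r gives the robot as it stands. The module is installed in compiled form; this text tells all that it offers.
- The arm moves only by the tool jog_arm, never from a script. Its argument "targets" is a list of rows, each a list of 6 numbers: the shift along the tool's x, y, z in mm, then the turn, a rotation vector about the tool's x, y, z in rad. In form: [[tx, ty, tz, ax, ay, az], ...]. A call has 1 to 5 rows; each row shifts and turns the commanded pose from where the row before left it, along the tool's axes as they then stand; what a row does not reach is not made up. A row lasts 1/10 s, in which the tool goes at most 50 mm and 8.59 degrees, less where a joint would pass 70% of its speed; a pose out of reach is approached as far as the arm can. A call with a gripper value outside its range is refused whole. "fingers" is the opening, from 0 (shut) to 1 (fully open), set as the call begins (left out, the last holds). The fingers move at their own pace and stop on an object; "newtons" is the grip in N (left out, the last holds). Time passes only in rows, so rows that do not move let the fingers close. It gives the time, the measured TCP pose, the force, the opening and the grip force at its end, in the units of the state.
- r.read_state(): the state, without advancing time (a new reading comes with each control period).
- r.get_image(name): name is "scene" or "side" or "wrist"; returns the picture (384x512x3 uint8, red, green, blue); there is no depth.
- r.camera_info(name): a dict with "fov_y" (degrees; the focal length in pixels is half the picture's height over the tangent of half this angle, whatever the lens; pixels are square), "cx", "cy" (the principal point, pixels), "R" (3x3) and "t" (3): a world point X has camera coordinates R X + t; the wrist camera has in their place "tool_from_camera" (4x4, takes a point from camera to tool coordinates, whose origin is the TCP and whose axes are the flange's). Camera axes: x right, y down, z forward; pixel columns grow to the right and rows downward; lengths in m; the calibration is good to about 2 mm. A picture is of the moment at which its call begins: read the wrist's pose just before it. camera_info takes no time and is no camera call.
- r.job_done(): hands the job in; it is judged then, once.
The state is a dict: "time_s": time; "qpos": joint angles; "joint_velocities": joint speeds; "tau": joint torques, N m; "tool_pos": TCP position; "orientation": TCP orientation; "ft_force": force on the tool from outside, world axes, zero at the start; "torque": the same for the moment, N m; "opening": opening from 0.0 (shut) to 1.0 (fully open); "gripper_force": force on a finger pad.
Only numpy, scipy, OpenCV 4.12 (cv2) and the standard library are available. Lean on these libraries where they do the work, as an engineer would, in place of code of your own. Each camera call takes 0.05 s, during which the arm holds its last target. There are 200 camera calls.

## Working session

There is one attempt and no reset: what is moved stays moved. The work goes in short steps, Python scripts to look and compute and a tool call to move; the robot and the scene stay as the last step left them, time stands still between calls to the robot, and variables do not carry over. Pictures are saved under pics/ and viewed, at most 14 in all, crops included, and the job is handed in when it is done.

Besides the shell and the picture viewer there is one more tool, called after "Request:" in YAML: its name, and indented under it one key for each argument. jog_arm: Moves the arm, as the interface text tells. Its arguments: {"type":"object","properties":{"targets":{"type":"array"},"fingers":{"type":"number"},"newtons":{"type":"number"}},"required":["targets"]}

```bash
mkdir -p pics; python3 - <<'E'
from rig import r
import cv2,numpy as np
np.set_printoptions(precision=4,suppress=True)
s=r.read_state();print(s)
for n in("scene","side"):
    cv2.imwrite(f"pics/{n}0.png",r.get_image(n)[:,:,::-1]);print(n,r.camera_info(n))
print(r.camera_info("wrist"))
E
```

```text
{'time_s': 0.0, 'qpos': array([-1.4034,  0.1312,  1.4893, -0.    ,  1.523 , -0.0854]), 'joint_velocities': array([ 0.0012, -0.0005, -0.0005,  0.0005,  0.0002, -0.0014]), 'tau': array([  0.0029, -56.9403, -50.0548,  -0.0001,   0.015 ,   0.    ]), 'tool_pos': array([ 0.15  , -0.5804,  0.2302]), 'orientation': array([[ 0.9682,  0.2501, -0.0003],
       [ 0.2501, -0.9682,  0.0018],
       [ 0.0002, -0.0019, -1.    ]]), 'ft_force': array([0.6697, 0.3111, 0.3483]), 'torque': array([-0.0489,  0.0456,  0.0197]), 'gripper_force': 0.0, 'opening': 0.9993480947838915}
scene {'fov_y': 47.35922538480352, 'cx': 255.72462059752138, 'cy': 197.17780374392595, 'R': array([[ 0.4026, -0.9153, -0.016 ],
       [-0.7602, -0.3245, -0.5628],
       [ 0.5099,  0.2387, -0.8264]]), 't': array([-0.322 ,  0.4521,  1.1625])}
side {'fov_y': 52.762526736832044, 'cx': 251.77694891797145, 'cy': 192.45395303090828, 'R': array([[ 0.9689, -0.2468, -0.0162],
       [-0.1291, -0.4488, -0.8843],
       [ 0.211 ,  0.8589, -0.4667]]), 't': array([-0.5949,  0.0619,  1.3416])}
{'fov_y': 66.02262010284593, 'cx': 255.58876005523285, 'cy': 194.10830448278256, 'tool_from_camera': array([[-0.0017, -0.9522, -0.3056,  0.0773],
       [ 1.    , -0.0016, -0.0005,  0.001 ],
       [ 0.    , -0.3056,  0.9522, -0.1424],
       [ 0.    ,  0.    ,  0.    ,  1.    ]])}
```

View pics/scene0.png

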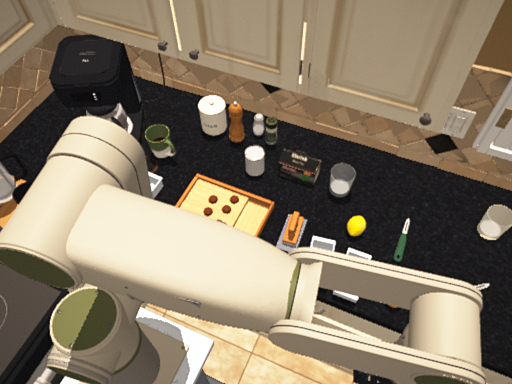

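View pics/side0.png

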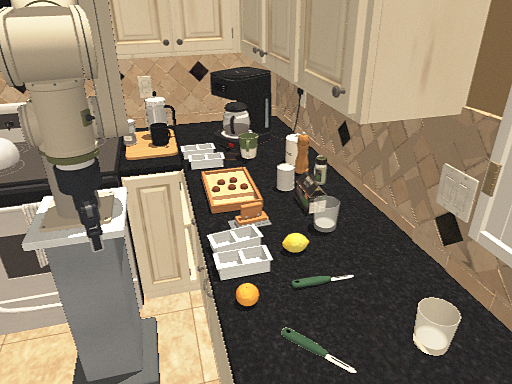

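The pictures show the board at scene (225,208) and side (231,190), with the scraper at side (250,215). There are two trays beside it at side (235,238) and (243,262), two more beyond it at side (197,150) and (207,161), and 4–5 shells.

```bash
cat > h.py <<'E'
from rig import r
import cv2,numpy as np
np.set_printoptions(precision=4,suppress=True)
def cam(n,s=None):
    c=r.camera_info(n); f=192/np.tan(np.radians(c['fov_y']/2))
    if n=="wrist":
        T=np.eye(4);T[:3,:3]=s['orientation'];T[:3,3]=s['tool_pos'];M=T@c['tool_from_camera']
        R=M[:3,:3].T;t=-R@M[:3,3]
    else: R,t=np.array(c['R']),np.array(c['t'])
    return f,c['cx'],c['cy'],R,t
def cast(C,uv,z):
    f,cx,cy,R,t=C;o=-R.T@t;uv=np.atleast_2d(np.array(uv,float))
    d=np.c_[(uv[:,0]-cx)/f,(uv[:,1]-cy)/f,np.ones(len(uv))]@R
    return o+d*((z-o[2])/d[:,2])[:,None]
def proj(C,X):
    f,cx,cy,R,t=C;p=np.atleast_2d(X)@R.T+t
    return np.c_[f*p[:,0]/p[:,2]+cx,f*p[:,1]/p[:,2]+cy]
def look(n,name):
    s=r.read_state();im=r.get_image(n)[:,:,::-1].copy();cv2.imwrite(f"pics/{name}.png",im);return s,im,cam(n,s)
E
python3 - <<'E'
from h import *
im=cv2.imread("pics/side0.png")[135:310,170:330]
cv2.imwrite("pics/side0c.png",cv2.resize(im,None,fx=3.4,fy=3.4,interpolation=cv2.INTER_CUBIC))
E
```

```text
(no output)
```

View pics/side0c.png

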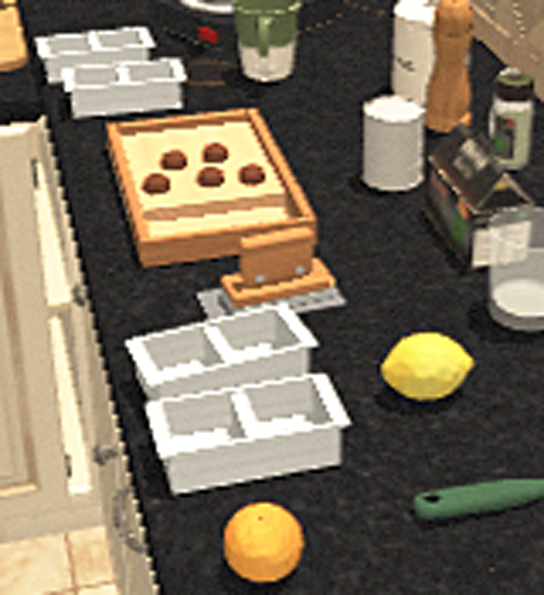

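```bash
python3 - <<'E'
from h import *
C=cam("side")
def P(name,pts,z):
    p=np.array(pts,float)/3.4+[170,135]; print(name,cast(C,p,z)[:,:2].round(3).tolist())
P("board top",[(107,122),(252,110),(317,220),(140,240)],.032)
P("t near",[(148,405),(330,375),(350,425),(165,455)],.04)
P("t 2",[(128,342),(292,308),(315,345),(145,380)],.04)
P("t far divider",[(95,43),(127,72)],.04)
P("t far1",[(38,40),(150,29),(153,47),(47,57)],.04)
P("t far2",[(62,68),(182,60),(185,82),(70,90)],.04)
P("shells",[(174,160),(214,153),(156,184),(210,177),(252,175)],.028)
P("handle",[(243,238),(311,228)],.072)
P("rest",[(198,293),(340,297)],.004)
P("lemon/mand/tin/mug",[(428,366),(263,542),(393,140),(268,45)],.03)
E
```

```text
board top [[0.443, 0.138], [0.614, 0.124], [0.615, -0.157], [0.437, -0.148]]
t near [[0.4, -0.426], [0.55, -0.426], [0.546, -0.493], [0.402, -0.49]]
t 2 [[0.398, -0.334], [0.546, -0.32], [0.55, -0.381], [0.403, -0.392]]
t far divider [[0.46, 0.376], [0.486, 0.264]]
t far1 [[0.388, 0.409], [0.539, 0.407], [0.532, 0.34], [0.394, 0.344]]
t far2 [[0.409, 0.301], [0.56, 0.284], [0.55, 0.212], [0.411, 0.227]]
shells [[0.502, 0.025], [0.548, 0.03], [0.473, -0.026], [0.532, -0.026], [0.577, -0.034]]
handle [[0.52, -0.241], [0.586, -0.24]]
rest [[0.48, -0.216], [0.608, -0.259]]
lemon/mand/tin/mug [[0.636, -0.422], [0.453, -0.59], [0.749, 0.003], [0.684, 0.328]]
```

There are 5 shells, 4 trays (two near y≈-0.36 and -0.46, two near y≈0.26 and 0.38), and the scraper near (0.55,-0.24). The trough is on the board's -y side, which is world -y. I'll go above the scraper first.

Request:
jog_arm:
  targets:
    - [39, -19.5, 0, 0, 0, 0]
    - [39, -19.5, 0, 0, 0, 0]
    - [39, -19.5, 0, 0, 0, 0]
    - [39, -19.5, 0, 0, 0, 0]
    - [39, -19.5, 0, 0, 0, 0]

```text
time_s: 0.6
tool_pos: [0.3154, -0.4362, 0.2308]
orientation: [[0.968, 0.25, -0.0], [0.25, -0.968, 0.001], [-0.0, -0.001, -1.0]]
ft_force: [0.8, -1.5, 1.4]
opening: 0.995
gripper_force: 0.0
```

Request:
jog_arm:
  targets:
    - [39, -19.5, 0, 0, 0, 0]
    - [39, -19.5, 0, 0, 0, 0]
    - [39, -19.5, 0, 0, 0, 0]
    - [39, -19.5, 0, 0, 0, 0]
    - [39, -19.5, 0, 0, 0, 0]

```text
time_s: 1.1
tool_pos: [0.4798, -0.293, 0.2309]
orientation: [[0.968, 0.25, -0.0], [0.25, -0.968, 0.0], [-0.0, -0.0, -1.0]]
ft_force: [0.3, 0.2, 1.0]
opening: 0.996
gripper_force: 0.0
```

Request:
jog_arm:
  targets:
    - [39, -19.5, 0, 0, 0, 0]
    - [0, 0, 0, 0, 0, 0.126]
    - [0, 0, 0, 0, 0, 0.126]
    - [0, 0, 0, 0, 0, 0]
    - [0, 0, 0, 0, 0, 0]

```text
time_s: 1.6
tool_pos: [0.5116, -0.2659, 0.2309]
orientation: [[1.0, 0.004, -0.001], [0.004, -1.0, 0.0], [-0.001, -0.0, -1.0]]
ft_force: [0.6, -0.2, -0.9]
opening: 1.003
gripper_force: 0.0
```

```bash
python3 - <<'E'
from h import *
s,im,C=look("wrist","w1");print(s['tool_pos'],s['orientation'],s['qpos'],s['time_s'],s['ft_force'])
look("scene","sc1")
E
```

```text
[ 0.5116 -0.2659  0.2309] [[ 1.      0.0044 -0.0006]
 [ 0.0044 -1.      0.0004]
 [-0.0006 -0.0004 -1.    ]] [-0.5682  0.0682  1.5553  0.      1.5188  0.9981] 1.6 [ 0.6275 -0.1588 -0.9294]
```

View pics/w1.png

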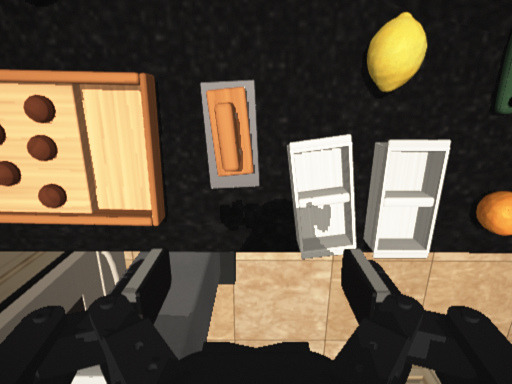

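The wrist view shows everything: scraper on its rest at about (230,132), two trays at (322,196) and (410,198), shells at (40,148) and around it, and the trough edge at u≈82. Now to measure them.

```bash
cat >> h.py <<'E'
def rects(C,mask,z,amin=200):
    out=[]
    for c in cv2.findContours(mask.astype(np.uint8)*255,cv2.RETR_EXTERNAL,cv2.CHAIN_APPROX_NONE)[0]:
        if cv2.contourArea(c)<amin: continue
        w=cast(C,c[:,0],z)[:,:2]
        (cx,cy),(a,b),th=cv2.minAreaRect((w*1000).astype(np.float32))
        if a<b:a,b,th=b,a,th+90
        out.append((round(cx,1),round(cy,1),round(a,1),round(b,1),round((th+90)%180-90,1),c[:,0].mean(0).round().tolist()))
    return out
E
python3 - <<'E'
from h import *
s=r.read_state();im=cv2.imread("pics/w1.png");C=cam("wrist",s)
hsv=cv2.cvtColor(im,cv2.COLOR_BGR2HSV);H,S,V=[hsv[...,i].astype(int) for i in range(3)]
for p in [(228,135),(215,100),(248,175),(208,150),(245,100),(300,150),(115,150),(148,150),(60,130),(40,148)]: print(p,hsv[p[1],p[0]])
roi=np.zeros(H.shape,bool);roi[75:195,195:265]=1
sc=roi&(S>110)&(V>80)
print("scraper base z26",rects(C,sc,.026)); print("at handle",rects(C,sc,.072))
print("rest",rects(C,roi&(V>60),.004))
tr=(S<40)&(V>70);tr[:130]=0;tr[256:]=0;tr[:,:285]=0
print("trays",rects(C,tr,.04))
bd=(S>60)&(V>60);bd[:,170:]=0;bd[230:]=0
print("board",rects(C,bd,.032))
pts=[(139,79),(156,73),(163,222),(152,214),(75,84),(92,214),(80,84)]
print(cast(C,pts,.032)[:,:2], cast(C,[(76,84),(92,214)],.02)[:,:2])
sh=(V<75)&(H<15)&(S>80);sh[:,85:]=0;sh[230:]=0
print("shell",rects(C,sh,.024,80))
E
```

```text
(228, 135) [ 14 158 237]
(215, 100) [ 13 163 224]
(248, 175) [ 14  19 151]
(208, 150) [ 11  22 159]
(245, 100) [ 12 169 187]
(300, 150) [ 24   5 254]
(115, 150) [ 20 105 251]
(148, 150) [ 12 166 208]
(60, 130) [ 21 102 252]
(40, 148) [  9 169 119]
scraper base z26 [(551.7, -238.1, 98.7, 43.7, 5.8, [230.0, 131.0])]
at handle [(556.6, -241.9, 85.6, 37.9, 5.8, [230.0, 131.0])]
rest [(545.0, -236.6, 130.4, 64.0, 2.9, [231.0, 133.0])]
trays [(474.1, -443.9, 145.9, 86.2, 0.1, [406.0, 194.0]), (471.3, -349.2, 159.0, 79.4, 11.3, [325.0, 197.0])]
board [(528.9, -52.3, 206.3, 179.7, 88.8, [78.0, 148.0])]
[[ 0.6097 -0.1412]
 [ 0.6157 -0.1602]
 [ 0.4426 -0.1514]
 [ 0.4533 -0.1387]
 [ 0.6046 -0.0712]
 [ 0.4532 -0.0643]
 [ 0.6046 -0.0767]] [[ 0.6051 -0.0655]
 [ 0.4485 -0.0571]]
shell [(502.4, 26.8, 27.8, 14.8, -7.0, [13.0, 173.0]), (531.9, -24.2, 27.6, 13.0, -17.1, [51.0, 149.0]), (575.9, -30.2, 28.2, 14.0, -19.3, [48.0, 111.0])]
```

Request:
jog_arm:
  targets:
    - [20, -13.9, 0, 0, 0, -0.049]
    - [20, -13.9, 0, 0, 0, -0.049]
    - [0, 0, 40, 0, 0, 0]
    - [0, 0, 40, 0, 0, 0]
    - [0, 0, 40, 0, 0, 0]
  fingers: 0.5
  newtons: 60

```text
time_s: 2.2
tool_pos: [0.5512, -0.2374, 0.1104]
orientation: [[0.995, 0.101, 0.001], [0.101, -0.995, -0.001], [0.001, 0.001, -1.0]]
ft_force: [0.7, -0.7, -0.8]
opening: 0.498
gripper_force: 0.0
```

Request:
jog_arm:
  targets:
    - [0, 0, 0, 0, 0, 0]
    - [0, 0, 0, 0, 0, 0]

```text
time_s: 2.4
tool_pos: [0.5505, -0.2372, 0.1114]
orientation: [[0.995, 0.099, -0.002], [0.099, -0.995, 0.001], [-0.001, -0.001, -1.0]]
ft_force: [0.3, 0.7, 1.8]
opening: 0.495
gripper_force: 0.0
```

```bash
python3 - <<'E'
from h import *
s,im,C=look("wrist","w2");print(s['tool_pos'],s['orientation'][0])
hsv=cv2.cvtColor(im,cv2.COLOR_BGR2HSV);H,S,V=[hsv[...,i].astype(int) for i in range(3)]
print(rects(C,(S>110)&(V>80),.026,800)); print(proj(C,[[.5517,-.238,.072],[.545,-.2366,.004]]))
E
```

```text
[ 0.5505 -0.2372  0.1114] [ 0.9951  0.0992 -0.0015]
[(546.4, -237.6, 110.0, 43.2, 5.9, [255.0, 196.0]), (526.2, -85.4, 185.3, 135.9, -1.3, [65.0, 210.0]), (629.3, -402.7, 70.3, 38.0, 20.4, [491.0, 116.0])]
[[255.5925 219.84  ]
 [253.3748 196.8519]]
```

View pics/w2.png

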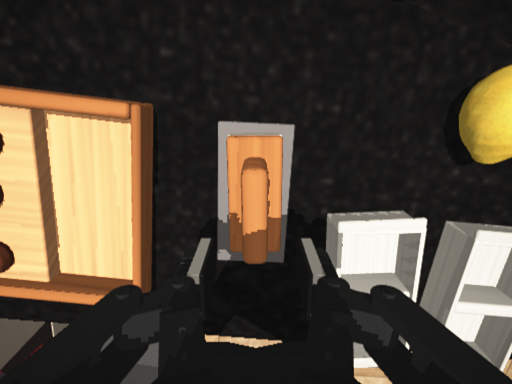

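Handle is centred at u≈256 between the fingers. I'll go down and grip.

Request:
jog_arm:
  targets:
    - [0, 0, 39, 0, 0, 0]
    - [0, 0, 39, 0, 0, 0]
    - [0, 0, 0, 0, 0, 0]
    - [0, 0, 0, 0, 0, 0]

```text
time_s: 2.85
tool_pos: [0.552, -0.2378, 0.0356]
orientation: [[0.995, 0.099, 0.001], [0.099, -0.995, -0.001], [0.001, 0.001, -1.0]]
ft_force: [-0.2, 0.2, 0.5]
opening: 0.501
gripper_force: 0.0
```

Request:
jog_arm:
  targets:
    - [0, 0, 0, 0, 0, 0]
    - [0, 0, 0, 0, 0, 0]
    - [0, 0, 0, 0, 0, 0]
    - [0, 0, 0, 0, 0, 0]
    - [0, 0, 0, 0, 0, 0]
  fingers: 0
  newtons: 90

```text
time_s: 3.35
tool_pos: [0.5536, -0.2386, 0.0371]
orientation: [[0.995, 0.099, 0.005], [0.099, -0.995, -0.003], [0.005, 0.003, -1.0]]
ft_force: [-0.9, -0.0, 8.6]
opening: 0.194
gripper_force: 89.3
```

Request:
jog_arm:
  targets:
    - [0, 0, 0, 0, 0, 0]
    - [0, 0, -20, 0, 0, 0]
    - [0, 0, -40, 0, 0, 0]
    - [0, 0, -40, 0, 0, 0]
    - [0, 0, 0, 0, 0, 0]

```text
time_s: 3.85
tool_pos: [0.5555, -0.2394, 0.1423]
orientation: [[0.995, 0.099, 0.012], [0.099, -0.995, -0.006], [0.011, 0.007, -1.0]]
ft_force: [0.7, -0.5, -1.3]
opening: 0.199
gripper_force: 88.4
```

```bash
python3 - <<'E'
from h import *
s,im,C=look("wrist","w3");print(s['tool_pos'],s['orientation'],s['opening'],s['gripper_force'],s['ft_force'])
E
```

```text
[ 0.5555 -0.2394  0.1423] [[ 0.995   0.0988  0.0117]
 [ 0.0988 -0.9951 -0.0063]
 [ 0.011   0.0074 -0.9999]] 0.19911352241455396 88.3812689781189 [ 0.7082 -0.4619 -1.2887]
```

View pics/w3.png

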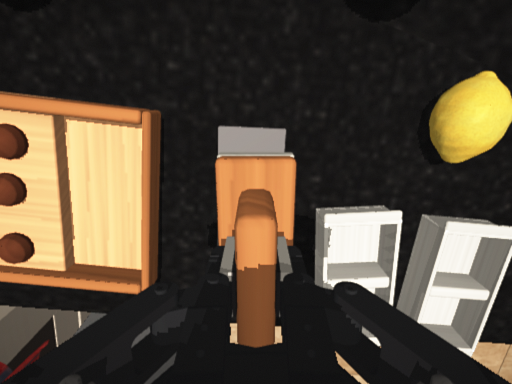

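Scraper is held, handle central between the fingers (255,250). The lift was clean.

```bash
cat >> h.py <<'E'
from scipy.spatial.transform import Rotation as Ro
def plan(p,yaw,n=1):
    s=r.read_state();R=s['orientation'];a=np.radians(yaw)
    Rt=np.array([[np.cos(a),np.sin(a),0],[np.sin(a),-np.cos(a),0],[0,0,-1]])
    rv=Ro.from_matrix(R.T@Rt).as_rotvec(); d=R.T@(np.array(p)-s['tool_pos'])*1000
    print("d mm",d.round(1),"rv",rv.round(4),"|d|",np.linalg.norm(d).round(),"/n",(d/n).round(1),(rv/n).round(4))
E
python3 - <<'E'
from h import *
plan((.512,.098,.142),-3,9)
E
```

```text
d mm [  -8.6 -339.2   -5. ] rv [ 0.0046 -0.0081  0.1512] |d| 339.0 /n [ -1.  -37.7  -0.6] [ 0.0005 -0.0009  0.0168]
```

Request:
jog_arm:
  targets:
    - [-1, -37.7, -0.6, 0, 0, 0]
    - [-1, -37.7, -0.6, 0, 0, 0]
    - [-1, -37.7, -0.6, 0, 0, 0]
    - [-1, -37.7, -0.6, 0, 0, 0]
    - [-1, -37.7, -0.6, 0, 0, 0]

```text
time_s: 4.4
tool_pos: [0.5262, -0.0485, 0.1351]
orientation: [[0.995, 0.098, -0.002], [0.098, -0.995, 0.0], [-0.002, -0.001, -1.0]]
ft_force: [0.7, 0.1, -2.8]
opening: 0.195
gripper_force: 88.6
```

Request:
jog_arm:
  targets:
    - [-1, -37.7, -0.6, 0, 0, 0]
    - [-1, -37.7, -0.6, 0, 0, 0]
    - [-1, -37.7, -0.6, 0, 0, 0]
    - [-1, -37.7, -0.6, 0, 0, 0]
    - [0, 0, 0, 0.002, -0.004, 0.075]

```text
time_s: 4.9
tool_pos: [0.5069, 0.1038, 0.1376]
orientation: [[1.0, 0.028, -0.006], [0.028, -1.0, 0.003], [-0.006, -0.003, -1.0]]
ft_force: [-0.2, -0.5, -2.0]
opening: 0.198
gripper_force: 89.0
```

Request:
jog_arm:
  targets:
    - [0, 0, 0, 0.002, -0.004, 0.076]
    - [0, 0, 0, 0, 0, 0]
    - [0, 0, 0, 0, 0, 0]

```text
time_s: 5.2
tool_pos: [0.5081, 0.0995, 0.1379]
orientation: [[0.999, -0.05, -0.009], [-0.05, -0.999, 0.004], [-0.01, -0.003, -1.0]]
ft_force: [0.7, 0.1, -2.4]
opening: 0.199
gripper_force: 89.0
```

```bash
python3 - <<'E'
from h import *
s,im,C=look("wrist","w4");print(s['tool_pos'],s['orientation'],s['opening'],s['gripper_force'])
s,im,C=look("scene","sc4")
cv2.imwrite("pics/sc4c.png",cv2.resize(im[150:290,130:390],None,fx=3,fy=3,interpolation=cv2.INTER_CUBIC))
E
```

```text
[0.5081 0.0995 0.1379] [[ 0.9987 -0.0501 -0.0094]
 [-0.0501 -0.9987  0.0036]
 [-0.0096 -0.0032 -0.9999]] 0.19852820010830438 89.02434468269348
```

View pics/w4.png

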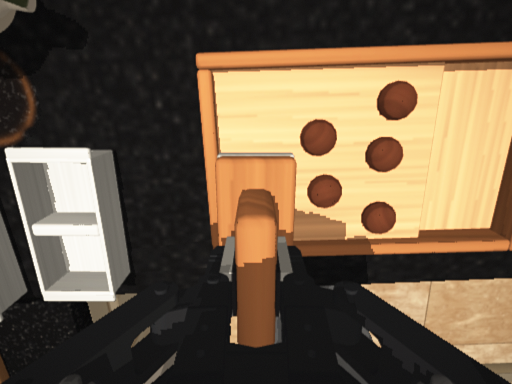

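```bash
python3 - <<'E'
from h import *
s=r.read_state();C=cam("wrist",s)
o=np.array([.533,.0386]);a=np.radians(-3)
B=np.array([[np.cos(a),np.sin(a)],[-np.sin(a),np.cos(a)]])
def P(n,p,z): w=cast(C,p,z)[:,:2];print(n,w.round(4).tolist(),"board",((w-o)@B.T*1000).round(1).tolist())
P("trough edge",[(444,65),(420,237)],.02)
P("far rail outer top",[(198,55),(512,42)],.032)
P("far rail inner top",[(215,68),(510,58)],.032)
P("near rail inner top",[(300,242),(498,232)],.032)
P("near rail outer",[(300,254),(505,248)],.032)
P("+y rail outer/inner",[(198,70),(211,240),(214,75)],.032)
P("shells",[(319,138),(397,100),(385,155),(324,191),(379,218)],.026)
im=cv2.imread("pics/w4.png");print(C[2])
plan((.512,.098,.142),-3)
E
```

```text
trough edge [[0.6031, -0.0588], [0.4492, -0.0582]] board [[75.1, -93.6], [-78.6, -101.0]]
far rail outer top [[0.6194, 0.1368], [0.6158, -0.1004]] board [[81.2, 102.6], [89.9, -134.5]]
far rail inner top [[0.6096, 0.1247], [0.6047, -0.1013]] board [[72.0, 90.0], [78.9, -136.0]]
near rail inner top [[0.4561, 0.0598], [0.4571, -0.122]] board [[-77.9, 17.2], [-67.4, -164.4]]
near rail outer [[0.4434, 0.0599], [0.44, -0.1319]] board [[-90.6, 16.6], [-83.9, -175.2]]
+y rail outer/inner [[0.6089, 0.138], [0.4624, 0.1426], [0.6046, 0.126]] board [[70.6, 103.3], [-76.0, 100.2], [67.0, 91.0]]
shells [[0.5507, 0.0423], [0.5782, -0.0208], [0.5331, -0.0149], [0.503, 0.0371], [0.474, -0.0143]] board [[17.5, 4.7], [48.3, -57.0], [2.9, -53.4], [-29.9, -3.0], [-56.1, -55.9]]
194.10830448278256
d mm [ 3.7  1.1 -3.8] rv [-0.0033  0.009   0.0014] |d| 5.0 /n [ 3.7  1.1 -3.8] [-0.0033  0.009   0.0014]
```

```bash
python3 - <<'E'
from h import *
s=r.read_state();C=cam("wrist",s)
z=s['tool_pos'][2]-.033
w=cast(C,[(255,158)],z+.022)[0];R=s['orientation'];print("far end in tool x",R.T@(w-s['tool_pos']))
im=cv2.imread("pics/w4.png");hsv=cv2.cvtColor(im,cv2.COLOR_BGR2HSV);m=(hsv[...,1]>90)&(hsv[...,2]>90)
u=np.arange(220,500);v=np.array([np.argmax(m[30:,x])+30 for x in u])
w=cast(C,np.c_[u,v],.032)[:,:2];k=np.polyfit(w[:,1],w[:,0],1);print("far rail outer: x=",k, np.degrees(np.arctan(k[0])))
v=np.arange(75,235);u=np.array([np.argmax(m[y,185:])+185 for y in v])
w=cast(C,np.c_[u,v],.032)[:,:2];k=np.polyfit(w[:,0],w[:,1],1);print("+y rail outer:",k,np.degrees(np.arctan(k[0])),np.std(w[:,1]-np.polyval(k,w[:,0])))
plan((.5105,.0985,.090),-1.5)
E
```

```text
far end in tool x [0.0484 0.0008 0.0106]
far rail outer: x= [0.0203 0.6182] 1.1644004732934037
+y rail outer: [-0.018   0.1502] -1.028821738427631 0.0002458762587334186
d mm [ 2.6  0.9 48.2] rv [-0.0034  0.009  -0.0248] |d| 48.0 /n [ 2.6  0.9 48.2] [-0.0034  0.009  -0.0248]
```

Request:
jog_arm:
  targets:
    - [2.6, 0.9, 0, -0.003, 0.009, -0.03]
    - [0, 0, 35, 0, 0, 0]
    - [0, 0, 35, 0, 0, 0]
    - [0, 0, 0, 0, 0, 0]
    - [0, 0, 0, 0, 0, 0]

```text
time_s: 5.8
tool_pos: [0.5107, 0.0984, 0.0686]
orientation: [[1.0, -0.021, -0.001], [-0.021, -1.0, 0.0], [-0.001, -0.0, -1.0]]
ft_force: [-0.8, 0.7, -2.9]
opening: 0.197
gripper_force: 88.9
```

```bash
python3 - <<'E'
from h import *
print(r.read_state()['orientation'][2],r.read_state()['ft_force'])
plan((.5105,.0985,.0545),-1.1);plan((.5064,-.062,.0545),-1.1)
E
```

```text
[-0.001  -0.0002 -1.    ] [-0.8237  0.7275 -2.9233]
d mm [-0.2 -0.1 14.1] rv [-0.0002  0.001  -0.0022] |d| 14.0 /n [-0.2 -0.1 14.1] [-0.0002  0.001  -0.0022]
d mm [ -0.8 160.4  14. ] rv [-0.0002  0.001  -0.0022] |d| 161.0 /n [ -0.8 160.4  14. ] [-0.0002  0.001  -0.0022]
```

Request:
jog_arm:
  targets:
    - [0, 0, 7, 0, 0, 0]
    - [0, 0, 6.5, 0, 0, 0]
    - [0, 0, 0, 0, 0, 0]

```text
time_s: 6.1
tool_pos: [0.5114, 0.0986, 0.0552]
orientation: [[1.0, -0.022, 0.001], [-0.022, -1.0, 0.0], [0.001, -0.001, -1.0]]
ft_force: [-0.4, -0.4, -2.4]
opening: 0.198
gripper_force: 89.0
```

Request:
jog_arm:
  targets:
    - [0, 14, 0, 0, 0, 0]
    - [0, 14, 0, 0, 0, 0]
    - [0, 14, 0, 0, 0, 0]
    - [0, 14, 0, 0, 0, 0]
    - [0, 14, 0, 0, 0, 0]

```text
time_s: 6.6
tool_pos: [0.5097, 0.027, 0.0553]
orientation: [[1.0, -0.023, 0.001], [-0.023, -1.0, 0.0], [0.001, -0.0, -1.0]]
ft_force: [-0.1, 1.7, -1.6]
opening: 0.197
gripper_force: 89.1
```

Request:
jog_arm:
  targets:
    - [0, 14, 0, 0, 0, 0]
    - [0, 14, 0, 0, 0, 0]
    - [0, 14, 0, 0, 0, 0]
    - [0, 14, 0, 0, 0, 0]
    - [0, 14, 0, 0, 0, 0]

```text
time_s: 7.1
tool_pos: [0.5081, -0.0425, 0.0551]
orientation: [[1.0, -0.022, 0.001], [-0.022, -1.0, 0.0], [0.001, -0.0, -1.0]]
ft_force: [-0.3, -0.1, -1.6]
opening: 0.196
gripper_force: 89.1
```

Request:
jog_arm:
  targets:
    - [0, 14, 0, 0, 0, 0]
    - [0, 8, 0, 0, 0, 0]
    - [0, 0, 0, 0, 0, 0]
    - [0, 0, 0, 0, 0, 0]

```text
time_s: 7.5
tool_pos: [0.5076, -0.0633, 0.055]
orientation: [[1.0, -0.023, 0.001], [-0.023, -1.0, 0.001], [0.001, -0.001, -1.0]]
ft_force: [0.1, -0.3, -2.6]
opening: 0.194
gripper_force: 89.1
```

```bash
python3 - <<'E'
from h import *
s,im,C=look("wrist","w5");print(s['opening'],s['orientation'][2])
plan((.5105,.0985,.110),-1.1)
E
```

```text
0.19423745628904088 [ 0.0006 -0.0008 -1.    ]
d mm [  -0.7 -161.6  -54.9] rv [-0.0008 -0.0007 -0.003 ] |d| 171.0 /n [  -0.7 -161.6  -54.9] [-0.0008 -0.0007 -0.003 ]
```

View pics/w5.png

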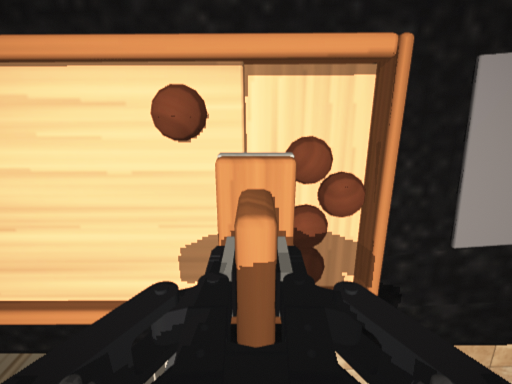

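Four shells are in the trough. One remains at (178,112), on the far-rail side, so I'll do a second lane.

Request:
jog_arm:
  targets:
    - [0, 0, -25, 0, 0, 0]
    - [0, 0, -25, 0, 0, 0]
    - [14.6, -35, 0, 0, 0, 0]
    - [14.6, -35, 0, 0, 0, 0]
    - [14.6, -35, 0, 0, 0, 0]

```text
time_s: 8.05
tool_pos: [0.5543, 0.0424, 0.1056]
orientation: [[1.0, -0.022, 0.002], [-0.022, -1.0, 0.001], [0.002, -0.001, -1.0]]
ft_force: [0.4, -0.9, -3.4]
opening: 0.199
gripper_force: 89.2
```

Request:
jog_arm:
  targets:
    - [0, 0, 0, 0, 0, 0]
    - [0, 0, 25, 0, 0, 0]
    - [0, 0, 25, 0, 0, 0]
    - [0, 0, 0, 0, 0, 0]
    - [0, 14, 0, 0, 0, 0]

```text
time_s: 8.55
tool_pos: [0.5528, 0.0277, 0.0547]
orientation: [[1.0, -0.02, -0.001], [-0.02, -1.0, 0.001], [-0.001, -0.001, -1.0]]
ft_force: [-0.0, -0.9, -2.5]
opening: 0.199
gripper_force: 60.9
```

Request:
jog_arm:
  targets:
    - [0, 14, 0, 0, 0, 0]
    - [0, 14, 0, 0, 0, 0]
    - [0, 14, 0, 0, 0, 0]
    - [0, 14, 0, 0, 0, 0]
    - [0, 14, 0, 0, 0, 0]

```text
time_s: 9.05
tool_pos: [0.5519, -0.0449, 0.0553]
orientation: [[1.0, -0.023, 0.001], [-0.023, -1.0, 0.0], [0.001, -0.0, -1.0]]
ft_force: [-0.2, -0.1, -3.2]
opening: 0.2
gripper_force: 88.7
```

Request:
jog_arm:
  targets:
    - [0, 14, 0, 0, 0, 0]
    - [0, 9, 0, 0, 0, 0]
    - [0, 0, 0, 0, 0, 0]
    - [0, 0, 0, 0, 0, 0]
    - [0, 0, 0, 0, 0, 0]

```text
time_s: 9.55
tool_pos: [0.5514, -0.0658, 0.055]
orientation: [[1.0, -0.022, 0.001], [-0.022, -1.0, 0.001], [0.001, -0.001, -1.0]]
ft_force: [-0.3, -0.7, -3.0]
opening: 0.199
gripper_force: 88.8
```

Request:
jog_arm:
  targets:
    - [0, 0, -25, 0, 0, 0]
    - [0, 0, -30, 0, 0, 0]
    - [-5, 0, -30, 0, 0, 0]
    - [0, 0, 0, 0, 0, 0]
    - [0, 0, 0, 0, 0, 0]

```text
time_s: 10.05
tool_pos: [0.547, -0.0658, 0.1408]
orientation: [[1.0, -0.021, 0.003], [-0.021, -1.0, 0.0], [0.003, -0.0, -1.0]]
ft_force: [1.0, 1.0, -2.8]
opening: 0.198
gripper_force: 88.9
```

```bash
python3 - <<'E'
from h import *
s,im,C=look("wrist","w6");print(s['opening'],s['orientation'])
plan((.550,-.236,.140),2.9,5)
E
```

```text
0.19780370593622082 [[ 0.9998 -0.0214  0.0028]
 [-0.0214 -0.9998  0.0002]
 [ 0.0027 -0.0002 -1.    ]]
d mm [  7.7 170.2  -0.8] rv [-0.0008 -0.0001 -0.0722] |d| 170.0 /n [ 1.5 34.  -0.2] [-0.0002 -0.     -0.0144]
```

View pics/w6.png

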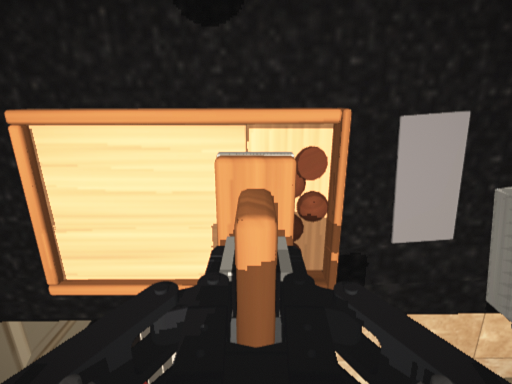

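The flat looks clear so far. The rest is visible at (430,177). Next: measure the rest, move over it and check the flat from there.

```bash
python3 - <<'E'
from h import *
s=r.read_state();C=cam("wrist",s);im=cv2.imread("pics/w6.png");hsv=cv2.cvtColor(im,cv2.COLOR_BGR2HSV)
m=(hsv[...,1]<50)&(hsv[...,2]>100);m[:,:375]=0;m[:,480:]=0;m[260:]=0
print(rects(C,m,.004))
E
```

```text
[(543.9, -234.3, 129.2, 63.0, 3.2, [429.0, 175.0])]
```

Request:
jog_arm:
  targets:
    - [0, 34, 0, 0, 0, 0]
    - [0, 34, 0, 0, 0, 0]
    - [0, 34, 0, 0, 0, 0]
    - [0, 34, 0, 0, 0, 0]
    - [0, 34, 0, 0, 0, 0]

```text
time_s: 10.6
tool_pos: [0.5413, -0.2366, 0.1375]
orientation: [[1.0, -0.022, -0.002], [-0.022, -1.0, 0.002], [-0.002, -0.002, -1.0]]
ft_force: [0.6, -0.0, -2.6]
opening: 0.197
gripper_force: 89.0
```

Request:
jog_arm:
  targets:
    - [0, 0, 0, 0, 0, -0.072]
    - [0, 0, 0, 0, 0, 0]
    - [0, 0, 0, 0, 0, 0]

```text
time_s: 10.9
tool_pos: [0.5417, -0.2353, 0.1382]
orientation: [[0.999, 0.048, -0.002], [0.048, -0.999, 0.002], [-0.002, -0.002, -1.0]]
ft_force: [-0.1, -0.3, -2.9]
opening: 0.197
gripper_force: 89.1
```

```bash
python3 - <<'E'
from h import *
s,im,C=look("wrist","w7");print(s['tool_pos'],s['orientation'][0])
hsv=cv2.cvtColor(im,cv2.COLOR_BGR2HSV)
m=(hsv[...,1]<50)&(hsv[...,2]>100);m[:,:200]=0;m[:,300:]=0;m[260:]=0
print(rects(C,m,.004))
sh=(hsv[...,2]<150)&(hsv[...,0]<14)&(hsv[...,1]>110);sh[:,195:]=0
print("shells",rects(C,sh,.02,60))
plan((.545,-.2366,.07),2.9)
E
```

```text
[ 0.5417 -0.2353  0.1382] [ 0.9988  0.0482 -0.0018]
[(588.9, -233.2, 71.7, 41.8, -87.3, [255.0, 134.0])]
shells [(306.5, 37.0, 44.5, 11.9, -49.1, [12.0, 372.0]), (560.7, -112.4, 56.3, 31.5, -29.8, [119.0, 160.0]), (524.0, -67.8, 189.1, 168.6, -1.1, [97.0, 188.0])]
d mm [ 3.   1.7 68.6] rv [-0.0018  0.0011 -0.0018] |d| 69.0 /n [ 3.   1.7 68.6] [-0.0018  0.0011 -0.0018]
```

View pics/w7.png

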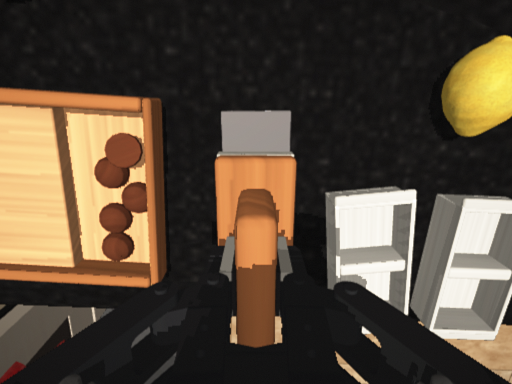

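All five shells are in the trough at (100–150, 135–260). Now I'll set the scraper on its rest.

Request:
jog_arm:
  targets:
    - [4, 0.7, 30, 0, 0, 0]
    - [0, 0, 30, 0, 0, 0]
    - [0, 0, 25, 0, 0, 0]
    - [0, 0, 10, 0, 0, 0]
    - [0, 0, 0, 0, 0, 0]

```text
time_s: 11.45
tool_pos: [0.5453, -0.2352, 0.043]
orientation: [[0.999, 0.05, -0.003], [0.05, -0.999, 0.002], [-0.003, -0.003, -1.0]]
ft_force: [-0.7, 1.0, -2.2]
opening: 0.197
gripper_force: 89.2
```

Request:
jog_arm:
  targets:
    - [0, 0, 3, 0, 0, 0]
    - [0, 0, 2, 0, 0, 0]
    - [0, 0, 0, 0, 0, 0]

```text
time_s: 11.75
tool_pos: [0.5475, -0.237, 0.0412]
orientation: [[0.999, 0.05, 0.002], [0.05, -0.999, -0.0], [0.002, 0.001, -1.0]]
ft_force: [0.5, -0.5, -2.2]
opening: 0.197
gripper_force: 89.2
```

Request:
jog_arm:
  targets:
    - [-1, 0, 2, 0, 0, 0]
    - [0, 0, 1.5, 0, 0, 0]
    - [0, 0, 0, 0, 0, 0]

```text
time_s: 12.05
tool_pos: [0.5455, -0.2367, 0.0364]
orientation: [[0.999, 0.05, 0.001], [0.05, -0.999, 0.001], [0.001, -0.001, -1.0]]
ft_force: [-0.6, -0.7, -2.4]
opening: 0.201
gripper_force: 89.2
```

Request:
jog_arm:
  targets:
    - [0, 0, 1, 0, 0, 0]
    - [0, 0, 0, 0, 0, 0]

```text
time_s: 12.25
tool_pos: [0.5458, -0.2368, 0.0362]
orientation: [[0.999, 0.05, 0.001], [0.05, -0.999, 0.0], [0.001, -0.0, -1.0]]
ft_force: [-2.5, 0.9, 3.5]
opening: 0.198
gripper_force: 89.9
```

Request:
jog_arm:
  targets:
    - [0, 0, 1, 0, 0, 0]
    - [0, 0, 0, 0, 0, 0]

```text
time_s: 12.45
tool_pos: [0.546, -0.2368, 0.0361]
orientation: [[0.999, 0.05, 0.001], [0.05, -0.999, 0.0], [0.001, -0.0, -1.0]]
ft_force: [-6.7, 3.4, 12.1]
opening: 0.198
gripper_force: 91.4
```

Request:
jog_arm:
  targets:
    - [0, 0, -1, 0, 0, 0]
    - [0, 0, 0, 0, 0, 0]
    - [0, 0, 0, 0, 0, 0]
  fingers: 0.45

```text
time_s: 12.75
tool_pos: [0.5459, -0.2369, 0.0356]
orientation: [[0.999, 0.05, 0.001], [0.05, -0.999, 0.0], [0.001, -0.0, -1.0]]
ft_force: [0.6, -0.2, 0.1]
opening: 0.449
gripper_force: 0.0
```

Request:
jog_arm:
  targets:
    - [0, 0, -20, 0, 0, 0]
    - [0, 0, -30, 0, 0, 0]
    - [0, 0, -40, 0, 0, 0]
    - [0, 0, -40, 0, 0, 0]
    - [0, 0, -40, 0, 0, 0]

```text
time_s: 13.25
tool_pos: [0.5453, -0.2367, 0.2068]
orientation: [[0.999, 0.05, 0.001], [0.05, -0.999, 0.001], [0.001, -0.001, -1.0]]
ft_force: [0.8, -0.7, 0.7]
opening: 0.451
gripper_force: 0.0
```

Request:
jog_arm:
  targets:
    - [-25, 40, 0, 0, 0, 0]
    - [-25, 40, 0, 0, 0, 0]
    - [-25, 40, 0, 0, 0, 0]
    - [0, 0, 0, 0, 0, 0]
    - [0, 0, 0, 0, 0, 0]

```text
time_s: 13.75
tool_pos: [0.4759, -0.3612, 0.2051]
orientation: [[0.999, 0.047, 0.001], [0.047, -0.999, 0.001], [0.001, -0.001, -1.0]]
ft_force: [0.1, 0.3, 0.0]
opening: 0.452
gripper_force: 0.0
```

```bash
python3 - <<'E'
from h import *
s,im,C=look("wrist","w8");print(s['tool_pos'],s['orientation'][0])
hsv=cv2.cvtColor(im,cv2.COLOR_BGR2HSV);S,V=hsv[...,1],hsv[...,2]
print("rest",rects(C,(V>60)&(np.arange(512)<240)&(np.arange(384)[:,None]<250)&(np.arange(512)>100),.004,1500))
print("scr",rects(C,(V>80)&(S>110)&(np.arange(512)<240)&(np.arange(384)[:,None]<250),.026,800))
E
```

```text
[ 0.4759 -0.3612  0.2051] [0.9989 0.0471 0.0007]
rest [(456.5, -315.4, 180.9, 55.0, 1.6, [222.0, 184.0]), (544.7, -233.9, 130.0, 69.4, 3.0, [144.0, 98.0])]
scr [(544.4, -236.1, 98.2, 52.8, 2.7, [138.0, 100.0]), (526.8, -108.8, 182.1, 71.3, -1.2, [24.0, 103.0])]
```

View pics/w8.png

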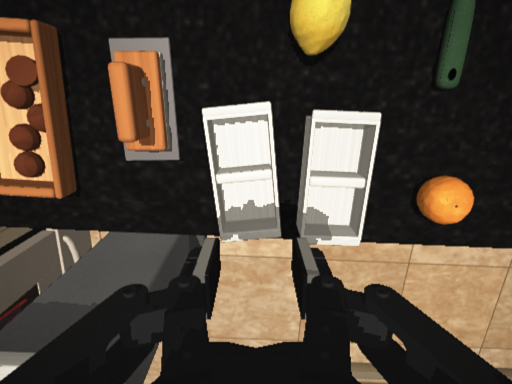

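Scraper stands centred on its rest at (143,100). Tray rims are at (242,172) and (340,178), with dividers at (246,176) and (337,181).

```bash
python3 - <<'E'
from h import *
s=r.read_state();C=cam("wrist",s);im=cv2.imread("pics/w8.png")
for n,q,dv in (("t2",[(204,109),(271,103),(280,236),(222,240)],[(218,180),(274,174)]),("t1",[(314,111),(380,114),(358,244),(299,236)],[(310,180),(366,182)])):
    w=cast(C,q,.04)[:,:2]*1000;d=cast(C,dv,.038)[:,:2]*1000
    print(n,w.round().tolist(),"c",w.mean(0),"ang long",np.degrees(np.arctan2(*(w[0]+w[1]-w[2]-w[3])[::-1])),"div",d.round().tolist(),d.mean(0))
E
```

```text
t2 [[543.0, -306.0], [551.0, -373.0], [407.0, -392.0], [398.0, -326.0]] c [ 474.7819 -349.4104] ang long 7.738484162553042 div [[469.0, -321.0], [479.0, -381.0]] [ 473.8886 -350.7441]
t1 [[546.0, -416.0], [546.0, -483.0], [401.0, -483.0], [408.0, -414.0]] c [ 475.1028 -449.1464] ang long -0.4715923656685982 div [[474.0, -420.0], [474.0, -481.0]] [ 474.1604 -450.6821]
```

Request:
jog_arm:
  targets:
    - [1, 15, 0, 0, 0, -0.138]
    - [0, 0, 0, 0, 0, -0.138]
    - [0, 0, 0, 0, 0, -0.138]
    - [0, 0, 0, 0, 0, -0.138]
    - [0, 0, 0, 0, 0, -0.138]
  fingers: 0.45

```text
time_s: 14.3
tool_pos: [0.4795, -0.3736, 0.2052]
orientation: [[0.733, 0.68, 0.001], [0.68, -0.733, 0.001], [0.001, -0.0, -1.0]]
ft_force: [0.1, -0.4, -0.3]
opening: 0.453
gripper_force: 0.0
```

Request:
jog_arm:
  targets:
    - [0, 0, 0, 0, 0, -0.138]
    - [0, 0, 0, 0, 0, -0.138]
    - [0, 0, 0, 0, 0, -0.138]
    - [0, 0, 0, 0, 0, -0.138]
    - [0, 0, 0, 0, 0, -0.138]

```text
time_s: 14.8
tool_pos: [0.4795, -0.3736, 0.2053]
orientation: [[0.133, 0.991, 0.001], [0.991, -0.133, 0.001], [0.001, 0.001, -1.0]]
ft_force: [0.5, -0.0, 0.5]
opening: 0.447
gripper_force: 0.0
```

Request:
jog_arm:
  targets:
    - [0, 0, 0, 0, 0, -0.138]
    - [0, 0, 0, 0, 0, -0.138]
    - [-14, 0, 0, 0, 0, 0]
    - [0, 0, 0, 0, 0, 0]
    - [0, 0, 0, 0, 0, 0]

```text
time_s: 15.3
tool_pos: [0.4809, -0.388, 0.2052]
orientation: [[-0.135, 0.991, 0.001], [0.991, 0.135, 0.001], [0.001, 0.001, -1.0]]
ft_force: [0.3, 0.2, 0.1]
opening: 0.449
gripper_force: 0.0
```

```bash
cat >> h.py <<'E'
def trays(name,yaw0,near=None):
    s,im,C=look("wrist",name);print(s['tool_pos'],s['orientation'][0],s['orientation'][2])
    hsv=cv2.cvtColor(im,cv2.COLOR_BGR2HSV);m=(hsv[...,1]<40)&(hsv[...,2]>85)
    m=cv2.morphologyEx(m.astype(np.uint8),cv2.MORPH_CLOSE,np.ones((5,5)))
    for q in rects(C,m,.04,1500):print(q)
    return s,im,C
E
python3 - <<'E'
from h import *
trays("w9",98)
E
```

```text
[ 0.4809 -0.388   0.2052] [-0.1352  0.9908  0.0007] [ 0.001   0.0008 -1.    ]
(479.7, -459.6, 169.2, 124.0, 7.6, [245.0, 235.0])
(473.6, -349.0, 150.0, 70.3, 7.7, [255.0, 136.0])
(536.6, -243.6, 115.5, 58.5, 3.0, [337.0, 34.0])
```

View pics/w9.png

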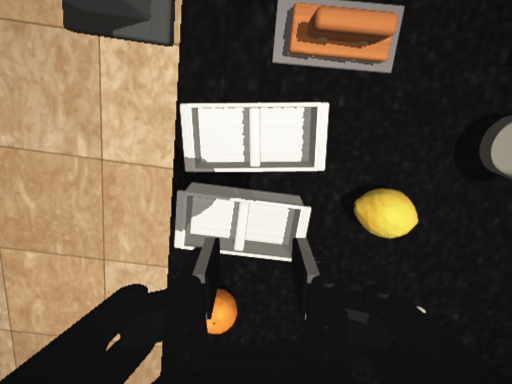

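Tray contour is clean (150.0×70.3 mm): centre (0.4736,-0.349), 7.7°. I'll grasp it.

Request:
jog_arm:
  targets:
    - [39.6, -2, 0, 0, 0, 0]
    - [0, 0, 40, 0, 0, 0]
    - [0, 0, 40, 0, 0, 0]
    - [0, 0, 40, 0, 0, 0]
    - [0, 0, 40, 0, 0, 0]

```text
time_s: 15.85
tool_pos: [0.4733, -0.3492, 0.0443]
orientation: [[-0.135, 0.991, 0.001], [0.991, 0.135, 0.0], [-0.0, 0.001, -1.0]]
ft_force: [-0.1, -0.8, 0.2]
opening: 0.446
gripper_force: 0.0
```

Request:
jog_arm:
  targets:
    - [0, 0, 20, 0, 0, 0]
    - [0, 0, 11, 0, 0, 0]
    - [0, 0, 0, 0, 0, 0]
    - [0, 0, 0, 0, 0, 0]

```text
time_s: 16.25
tool_pos: [0.4739, -0.3505, 0.0158]
orientation: [[-0.135, 0.991, 0.002], [0.991, 0.135, -0.001], [-0.001, 0.002, -1.0]]
ft_force: [-0.5, 0.2, -0.4]
opening: 0.449
gripper_force: 0.0
```

Request:
jog_arm:
  targets:
    - [0, 0, 1, 0, 0, 0]
    - [0, 0, 0, 0, 0, 0]
    - [0, 0, 0, 0, 0, 0]
    - [0, 0, 0, 0, 0, 0]
    - [0, 0, 0, 0, 0, 0]
  fingers: 0
  newtons: 90

```text
time_s: 16.75
tool_pos: [0.4743, -0.3511, 0.0154]
orientation: [[-0.135, 0.991, 0.003], [0.991, 0.135, -0.002], [-0.002, 0.003, -1.0]]
ft_force: [-0.4, -0.2, 6.6]
opening: 0.118
gripper_force: 89.2
```

Request:
jog_arm:
  targets:
    - [0, 0, -10, 0, 0, 0]
    - [0, 0, -40, 0, 0, 0]
    - [0, 0, -40, 0, 0, 0]
    - [0, 0, -40, 0, 0, 0]
    - [0, 0, -30, 0, 0, 0]

```text
time_s: 17.25
tool_pos: [0.4734, -0.3506, 0.1771]
orientation: [[-0.135, 0.991, 0.003], [0.991, 0.135, -0.001], [-0.002, 0.003, -1.0]]
ft_force: [1.5, -0.6, -2.6]
opening: 0.118
gripper_force: 88.3
```

```bash
python3 - <<'E'
from h import *
s=r.read_state();print(s['opening'],s['orientation'][2])
plan((.530,.0245,.175),-1.1,10);plan((.530,.0245,.175),-1.1,13)
E
```

```text
0.11809280184584935 [-0.0017  0.0026 -1.    ]
d mm [364.  106.6   1.7] rv [ 0.0034 -0.001   1.7249] |d| 379.0 /n [36.4 10.7  0.2] [ 0.0003 -0.0001  0.1725]
d mm [364.  106.6   1.7] rv [ 0.0034 -0.001   1.7249] |d| 379.0 /n [28.   8.2  0.1] [ 0.0003 -0.0001  0.1327]
```

Request:
jog_arm:
  targets:
    - [36.4, 10.7, 0, 0, 0, 0]
    - [36.4, 10.7, 0, 0, 0, 0]
    - [36.4, 10.7, 0, 0, 0, 0]
    - [36.4, 10.7, 0, 0, 0, 0]
    - [36.4, 10.7, 0, 0, 0, 0]

```text
time_s: 17.75
tool_pos: [0.5012, -0.1611, 0.174]
orientation: [[-0.134, 0.991, 0.001], [0.991, 0.134, 0.001], [0.0, 0.001, -1.0]]
ft_force: [0.6, 0.7, -1.8]
opening: 0.119
gripper_force: 88.4
```

Request:
jog_arm:
  targets:
    - [36.4, 10.7, 0, 0, 0, 0]
    - [36.4, 10.7, 0, 0, 0, 0]
    - [36.4, 10.7, 0, 0, 0, 0]
    - [36.4, 10.7, 0, 0, 0, 0]
    - [36.4, 10.7, 0, 0, 0, 0]

```text
time_s: 18.25
tool_pos: [0.5297, 0.0265, 0.1742]
orientation: [[-0.134, 0.991, 0.001], [0.991, 0.134, 0.0], [0.0, 0.001, -1.0]]
ft_force: [0.6, -0.2, -2.5]
opening: 0.12
gripper_force: 88.4
```

Request:
jog_arm:
  targets:
    - [0, 0, 0, 0, 0, 0.133]
    - [0, 0, 0, 0, 0, 0.133]
    - [0, 0, 0, 0, 0, 0.133]
    - [0, 0, 0, 0, 0, 0.133]
    - [0, 0, 0, 0, 0, 0.133]

```text
time_s: 18.75
tool_pos: [0.5297, 0.025, 0.174]
orientation: [[0.51, 0.86, 0.001], [0.86, -0.51, 0.001], [0.001, 0.0, -1.0]]
ft_force: [0.0, 0.2, -2.9]
opening: 0.116
gripper_force: 88.4
```

Request:
jog_arm:
  targets:
    - [0, 0, 0, 0, 0, 0.133]
    - [0, 0, 0, 0, 0, 0.133]
    - [0, 0, 0, 0, 0, 0.133]
    - [0, 0, 0, 0, 0, 0.133]
    - [0, 0, 0, 0, 0, 0.133]

```text
time_s: 19.25
tool_pos: [0.5296, 0.0249, 0.174]
orientation: [[0.932, 0.362, 0.0], [0.362, -0.932, 0.0], [0.001, -0.0, -1.0]]
ft_force: [-0.0, 1.1, -2.8]
opening: 0.116
gripper_force: 88.4
```

Request:
jog_arm:
  targets:
    - [0, 0, 0, 0, 0, 0.133]
    - [0, 0, 0, 0, 0, 0.133]
    - [0, 0, 0, 0, 0, 0.129]
    - [0, 0, 0, 0, 0, 0]
    - [0, 0, 0, 0, 0, 0]

```text
time_s: 19.75
tool_pos: [0.5298, 0.0249, 0.1739]
orientation: [[1.0, -0.015, 0.001], [-0.015, -1.0, 0.0], [0.001, -0.0, -1.0]]
ft_force: [0.5, -0.3, -3.0]
opening: 0.117
gripper_force: 88.4
```

```bash
python3 - <<'E'
from h import *
s,im,C=look("wrist","w10");print(s['opening'],s['orientation'][2])
hsv=cv2.cvtColor(im,cv2.COLOR_BGR2HSV);m=(hsv[...,1]<40)&(hsv[...,2]>85);m[:,:20]=0
z=s['tool_pos'][2]+.025
for q in rects(C,m,z,1500):print("held",q)
b=(hsv[...,1]>90)&(hsv[...,2]>90)
plan((.530,.0245,.037),-1.1)
E
```

```text
0.11729767217992697 [ 0.0007 -0.0005 -1.    ]
held (537.1, 23.7, 147.7, 79.2, 89.0, [255.0, 251.0])
held (552.2, 113.0, 68.3, 26.1, -14.6, [44.0, 228.0])
held (583.7, -73.2, 48.9, 21.4, 3.5, [484.0, 160.0])
d mm [  0.    0.4 136.8] rv [-0.0005 -0.0008  0.0036] |d| 137.0 /n [  0.    0.4 136.8] [-0.0005 -0.0008  0.0036]
```

View pics/w10.png

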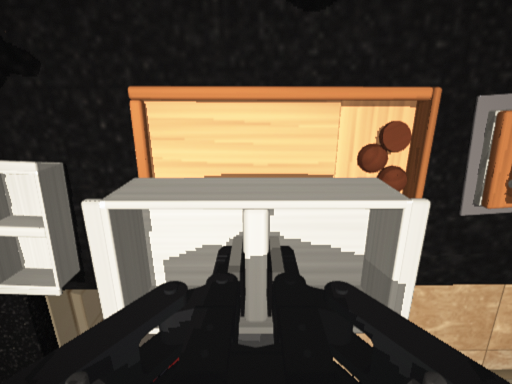

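Tray is held level and parallel to the board's rails (rail at v≈92, tray rim at v≈200). I'll lower it.

Request:
jog_arm:
  targets:
    - [0, 0, 35, 0, 0, 0.004]
    - [0, 0, 35, 0, 0, 0]
    - [0, 0, 35, 0, 0, 0]
    - [0, 0, 25, 0, 0, 0]
    - [0, 0, 3, 0, 0, 0]

```text
time_s: 20.3
tool_pos: [0.5267, 0.0251, 0.0367]
orientation: [[1.0, -0.021, -0.006], [-0.021, -1.0, 0.001], [-0.006, -0.001, -1.0]]
ft_force: [-0.9, 0.0, -3.1]
opening: 0.124
gripper_force: 88.3
```

Request:
jog_arm:
  targets:
    - [0, 0, 0, 0, 0, 0]
    - [0, 0, 0, 0, 0, 0]
    - [0, 0, 2, 0, 0, 0]
    - [0, 0, 0, 0, 0, 0]

```text
time_s: 20.7
tool_pos: [0.5311, 0.0249, 0.04]
orientation: [[1.0, -0.023, 0.003], [-0.023, -1.0, 0.0], [0.003, -0.0, -1.0]]
ft_force: [-1.1, -0.0, -2.8]
opening: 0.12
gripper_force: 88.3
```

```bash
cat >> h.py <<'E'
def rim(name):
    # far rim edge of a held tray, tool frame (mm): want x about +35
    im=cv2.imread(f"pics/{name}.png");g=cv2.cvtColor(im,cv2.COLOR_BGR2GRAY).astype(int)
    return g[185:212,[180,210,310,340]].T
E
python3 - <<'E'
from h import *
print(rim("w10"))
E
```

```text
[[144 144 146 146 147 146 146 142 141 145 149 151 148 146 144 176 228 242
  245 244 243 241 238 230 236 245 246]
 [143 145 147 147 147 146 147 143 143 145 149 150 149 146 144 182 232 242
  245 244 243 242 237 224 229 245 246]
 [143 144 146 146 147 147 146 145 146 147 149 148 146 146 148 193 237 244
  245 244 244 243 237 229 235 241 244]
 [142 144 146 146 144 145 145 145 145 146 147 146 145 144 147 195 238 244
  245 244 243 243 237 227 234 242 244]]
```

Request:
jog_arm:
  targets:
    - [0, 0, 2, 0, 0, 0]
    - [0, 0, 1, 0, 0, 0]
    - [0, 0, 0, 0, 0, 0]
    - [0, 0, 0, 0, 0, 0]

```text
time_s: 21.1
tool_pos: [0.5301, 0.025, 0.0356]
orientation: [[1.0, -0.023, 0.001], [-0.023, -1.0, 0.001], [0.001, -0.001, -1.0]]
ft_force: [0.5, -0.6, -2.7]
opening: 0.118
gripper_force: 88.4
```

Request:
jog_arm:
  targets:
    - [0, 0, 1.5, 0, 0, 0]
    - [0, 0, 0, 0, 0, 0]
    - [0, 0, 0, 0, 0, 0]

```text
time_s: 21.4
tool_pos: [0.5302, 0.025, 0.0354]
orientation: [[1.0, -0.023, 0.001], [-0.023, -1.0, 0.0], [0.001, -0.0, -1.0]]
ft_force: [-6.1, -0.0, 10.4]
opening: 0.121
gripper_force: 90.2
```

```bash
python3 - <<'E'
from h import *
s,im,C=look("wrist","w11");print(s['tool_pos'],s['ft_force'],s['orientation'])
c=cast(C,[(256,200.)],s['tool_pos'][2]+.025)[0];print(s['orientation'].T@(c-s['tool_pos']))
print(rim("w11")[1])
E
```

```text
[0.5302 0.025  0.0354] [-6.0937 -0.0103 10.4076] [[ 0.9997 -0.0231  0.0007]
 [-0.0231 -0.9997  0.0004]
 [ 0.0007 -0.0004 -1.    ]]
[ 0.0374  0.0013 -0.025 ]
[122 123 125 127 126 126 125 123 121 124 127 128 127 125 122 158 208 227
 231 230 228 227 219 198 205 230 232]
```

Request:
jog_arm:
  targets:
    - [0, 0, 0, 0, 0, 0]
    - [0, 0, 0, 0, 0, 0]
    - [0, 0, 0, 0, 0, 0]
    - [0, 0, -10, 0, 0, 0]
    - [0, 0, -30, 0, 0, 0]
  fingers: 0.45

```text
time_s: 21.95
tool_pos: [0.5274, 0.0251, 0.0719]
orientation: [[1.0, -0.023, -0.005], [-0.023, -1.0, 0.001], [-0.006, -0.001, -1.0]]
ft_force: [-0.1, -0.4, 0.5]
opening: 0.452
gripper_force: 0.0
```

Request:
jog_arm:
  targets:
    - [0, 0, -45, 0, 0, 0]
    - [0, 0, -45, 0, 0, 0]
    - [0, 0, -40, 0, 0, 0]
    - [-17, -38, 0, 0, 0, -0.136]
    - [-17, -38, 0, 0, 0, -0.136]

```text
time_s: 22.45
tool_pos: [0.4941, 0.0995, 0.2073]
orientation: [[0.969, 0.249, 0.006], [0.249, -0.969, 0.001], [0.006, 0.0, -1.0]]
ft_force: [-0.4, 0.8, 0.6]
opening: 0.454
gripper_force: 0.0
```

Request:
jog_arm:
  targets:
    - [0, 0, 0, 0, 0, -0.136]
    - [0, 0, 0, 0, 0, -0.136]
    - [0, 0, 0, 0, 0, -0.136]
    - [0, 0, 0, 0, 0, -0.136]
    - [0, 0, 0, 0, 0, -0.136]

```text
time_s: 22.95
tool_pos: [0.4928, 0.0992, 0.205]
orientation: [[0.594, 0.804, 0.002], [0.804, -0.594, 0.001], [0.001, 0.001, -1.0]]
ft_force: [-0.4, 0.1, 0.4]
opening: 0.45
gripper_force: 0.0
```

Request:
jog_arm:
  targets:
    - [0, 0, 0, 0, 0, -0.136]
    - [0, 0, 0, 0, 0, -0.136]
    - [0, 0, 0, 0, 0, -0.136]
    - [0, 0, 0, 0, 0, -0.136]
    - [0, 0, 0, 0, 0, 0]

```text
time_s: 23.45
tool_pos: [0.4928, 0.0991, 0.2049]
orientation: [[0.096, 0.995, 0.001], [0.995, -0.096, 0.001], [0.001, 0.001, -1.0]]
ft_force: [-0.3, 0.7, 0.2]
opening: 0.45
gripper_force: 0.0
```

```bash
python3 - <<'E'
from h import *
plan((.482,.216,.205),84)
E
```

```text
d mm [115.3 -21.9  -0.1] rv [ 0.0014 -0.0007  0.0089] |d| 117.0 /n [115.3 -21.9  -0.1] [ 0.0014 -0.0007  0.0089]
```

Request:
jog_arm:
  targets:
    - [38.4, -7.3, 0, 0, 0, 0]
    - [38.4, -7.3, 0, 0, 0, 0]
    - [38.4, -7.3, 0, 0, 0, 0]
    - [0, 0, 0, 0, 0, 0]
    - [0, 0, 0, 0, 0, 0]

```text
time_s: 23.95
tool_pos: [0.4819, 0.2166, 0.2045]
orientation: [[0.099, 0.995, 0.001], [0.995, -0.099, 0.0], [0.0, 0.001, -1.0]]
ft_force: [0.4, -0.6, -0.8]
opening: 0.447
gripper_force: 0.0
```

```bash
python3 - <<'E'
from h import *
trays("w12",84)
E
```

```text
[0.4819 0.2166 0.2045] [0.0989 0.9951 0.001 ] [ 0.0003  0.0009 -1.    ]
(179.8, 89.4, 187.0, 60.0, -90.0, [23.0, 292.0])
(481.0, 272.1, 149.7, 70.6, -3.3, [250.0, 120.0])
(459.4, 365.3, 151.1, 33.3, -5.8, [213.0, 16.0])
```

Request:
jog_arm:
  targets:
    - [27.6, -3.2, 0, 0, 0, 0]
    - [27.6, -3.2, 0, 0, 0, -0.042]
    - [0, 0, 40, 0, 0, 0]
    - [0, 0, 40, 0, 0, 0]
    - [0, 0, 40, 0, 0, 0]

```text
time_s: 24.5
tool_pos: [0.482, 0.2705, 0.0835]
orientation: [[0.059, 0.998, 0.002], [0.998, -0.059, 0.001], [0.001, 0.002, -1.0]]
ft_force: [-0.2, -0.2, -0.1]
opening: 0.451
gripper_force: 0.0
```

Request:
jog_arm:
  targets:
    - [0, 0, 40, 0, 0, 0]
    - [0, 0, 20, 0, 0, 0]
    - [0, 0, 8, 0, 0, 0]
    - [0, 0, 0, 0, 0, 0]
    - [0, 0, 0, 0, 0, 0]

```text
time_s: 25.0
tool_pos: [0.4827, 0.2715, 0.0179]
orientation: [[0.057, 0.998, 0.003], [0.998, -0.057, 0.001], [0.002, 0.003, -1.0]]
ft_force: [0.1, 0.3, 0.9]
opening: 0.452
gripper_force: 0.0
```

```bash
python3 - <<'E'
from h import *
plan((.481,.272,.015),86.7)
E
```

```text
d mm [ 0.3 -1.8  2.9] rv [ 0.0028 -0.0015  0.0003] |d| 3.0 /n [ 0.3 -1.8  2.9] [ 0.0028 -0.0015  0.0003]
```

Request:
jog_arm:
  targets:
    - [0, -1.5, 2.5, 0, 0, 0]
    - [0, 0, 0, 0, 0, 0]
    - [0, 0, 0, 0, 0, 0]

```text
time_s: 25.3
tool_pos: [0.4803, 0.2719, 0.0146]
orientation: [[0.056, 0.998, 0.002], [0.998, -0.056, 0.001], [0.001, 0.002, -1.0]]
ft_force: [0.7, 0.4, -0.6]
opening: 0.452
gripper_force: 0.0
```

Request:
jog_arm:
  targets:
    - [0, 0, 0, 0, 0, 0]
    - [0, 0, 0, 0, 0, 0]
    - [0, 0, 0, 0, 0, 0]
    - [0, 0, 0, 0, 0, 0]
    - [0, 0, 0, 0, 0, 0]
  fingers: 0

```text
time_s: 25.8
tool_pos: [0.4803, 0.2719, 0.0143]
orientation: [[0.056, 0.998, 0.002], [0.998, -0.056, 0.001], [0.001, 0.002, -1.0]]
ft_force: [-0.6, -0.1, 5.7]
opening: 0.119
gripper_force: 88.9
```

Request:
jog_arm:
  targets:
    - [0, 0, -10, 0, 0, 0]
    - [0, 0, -40, 0, 0, 0]
    - [0, 0, -40, 0, 0, 0]
    - [0, 0, -40, 0, 0, 0]
    - [0, 0, -30, 0, 0, 0]

```text
time_s: 26.3
tool_pos: [0.4801, 0.2717, 0.1768]
orientation: [[0.056, 0.998, 0.003], [0.998, -0.056, 0.001], [0.001, 0.003, -1.0]]
ft_force: [0.9, 0.2, -1.4]
opening: 0.119
gripper_force: 88.1
```

```bash
python3 - <<'E'
from h import *
print(r.read_state()['opening'])
plan((.5309,.055,.174),-1.3,6)
E
```

```text
0.11945909083990397
d mm [-213.5   62.9    2.7] rv [ 0.0009 -0.0031  1.5375] |d| 223.0 /n [-35.6  10.5   0.4] [ 0.0002 -0.0005  0.2562]
```

Request:
jog_arm:
  targets:
    - [-35.6, 10.5, 0, 0, 0, 0]
    - [-35.6, 10.5, 0, 0, 0, 0]
    - [-35.6, 10.5, 0, 0, 0, 0]
    - [-35.6, 10.5, 0, 0, 0, 0]
    - [-35.6, 10.5, 0, 0, 0, 0]

```text
time_s: 26.8
tool_pos: [0.5219, 0.0895, 0.1738]
orientation: [[0.056, 0.998, 0.0], [0.998, -0.056, 0.0], [0.0, 0.0, -1.0]]
ft_force: [0.6, -0.8, -2.1]
opening: 0.118
gripper_force: 88.2
```

Request:
jog_arm:
  targets:
    - [-35.6, 10.5, 0, 0, 0, 0]
    - [0, 0, 0, 0, 0, 0.14]
    - [0, 0, 0, 0, 0, 0.14]
    - [0, 0, 0, 0, 0, 0.14]
    - [0, 0, 0, 0, 0, 0.14]

```text
time_s: 27.3
tool_pos: [0.5302, 0.0545, 0.1736]
orientation: [[0.583, 0.813, -0.0], [0.813, -0.583, 0.001], [0.0, -0.0, -1.0]]
ft_force: [0.4, 0.0, -2.6]
opening: 0.118
gripper_force: 88.2
```

Request:
jog_arm:
  targets:
    - [0, 0, 0, 0, 0, 0.14]
    - [0, 0, 0, 0, 0, 0.14]
    - [0, 0, 0, 0, 0, 0.14]
    - [0, 0, 0, 0, 0, 0.14]
    - [0, 0, 0, 0, 0, 0.14]

```text
time_s: 27.8
tool_pos: [0.5302, 0.0548, 0.1736]
orientation: [[0.969, 0.246, -0.0], [0.246, -0.969, 0.0], [-0.0, -0.001, -1.0]]
ft_force: [0.3, 0.2, -2.2]
opening: 0.119
gripper_force: 88.2
```

Request:
jog_arm:
  targets:
    - [0, 0, 0, 0, 0, 0.14]
    - [0, 0, 0, 0, 0, 0.138]
    - [0, 0, 0, 0, 0, 0]
    - [0, 0, 0, 0, 0, 0]
    - [0, 0, 0, 0, 0, 0]

```text
time_s: 28.3
tool_pos: [0.5305, 0.0548, 0.1736]
orientation: [[1.0, -0.02, 0.0], [-0.02, -1.0, 0.0], [0.0, -0.0, -1.0]]
ft_force: [-0.3, 0.4, -1.9]
opening: 0.119
gripper_force: 88.2
```

```bash
cat >> h.py <<'E'
def held(name):
    "held tray: far rim edge (tool mm; tray 1 gave x 37.4) at several columns, and left/right rim ends"
    s,im,C=look("wrist",name);g=cv2.cvtColor(im,cv2.COLOR_BGR2GRAY).astype(float)
    z=s['tool_pos'][2]+.0254; out=[]
    for u in (170,190,210,310,330,350):
        d=np.diff(g[188:212,u]);v=188+np.argmax(d)+1
        c=cast(C,[(u,v)],z)[0];out.append((u,v,*(s['orientation'].T@(c-s['tool_pos'])*1000).round(1)[:2]))
    print(out)
    print("row204",np.where(np.abs(np.diff(g[204]))>60)[0])
E
python3 - <<'E'
from h import *
held("w13"); plan((.5309,.055,.078),-1.3)
E
```

```text
[(170, np.int64(204), np.float64(35.8), np.float64(-34.9)), (190, np.int64(204), np.float64(35.8), np.float64(-26.5)), (210, np.int64(204), np.float64(35.7), np.float64(-18.0)), (310, np.int64(204), np.float64(35.7), np.float64(24.0)), (330, np.int64(204), np.float64(35.7), np.float64(32.4)), (350, np.int64(204), np.float64(35.7), np.float64(40.8))]
row204 [ 80 430]
d mm [ 0.3 -0.2 95.6] rv [-0.0005 -0.0006  0.0021] |d| 96.0 /n [ 0.3 -0.2 95.6] [-0.0005 -0.0006  0.0021]
```

Request:
jog_arm:
  targets:
    - [2, -0.2, 30, 0, 0, 0.002]
    - [0, 0, 30, 0, 0, 0]
    - [0, 0, 25, 0, 0, 0]
    - [0, 0, 0, 0, 0, 0]
    - [0, 0, 0, 0, 0, 0]

```text
time_s: 28.85
tool_pos: [0.5325, 0.055, 0.0888]
orientation: [[1.0, -0.024, -0.0], [-0.024, -1.0, 0.0], [-0.0, -0.0, -1.0]]
ft_force: [0.2, -0.1, -0.9]
opening: 0.118
gripper_force: 88.1
```

Request:
jog_arm:
  targets:
    - [0, 0, 6, 0, 0, 0]
    - [0, 0, 2, 0, 0, 0]
    - [0, 0, 0, 0, 0, 0]
    - [0, 0, 0, 0, 0, 0]

```text
time_s: 29.25
tool_pos: [0.5331, 0.055, 0.0813]
orientation: [[1.0, -0.025, 0.002], [-0.025, -1.0, 0.0], [0.002, -0.001, -1.0]]
ft_force: [-0.5, 0.0, -2.8]
opening: 0.119
gripper_force: 88.2
```

```bash
python3 - <<'E'
from h import *
plan((.5326,.055,.0743),-1.3)
E
```

```text
d mm [-0.5  0.   7. ] rv [-0.0005 -0.0017 -0.0024] |d| 7.0 /n [-0.5  0.   7. ] [-0.0005 -0.0017 -0.0024]
```

Request:
jog_arm:
  targets:
    - [-0.5, 0, 4, 0, -0.0017, -0.002]
    - [0, 0, 1, 0, 0, 0]
    - [0, 0, 0, 0, 0, 0]
    - [0, 0, 0, 0, 0, 0]

```text
time_s: 29.65
tool_pos: [0.5322, 0.055, 0.0756]
orientation: [[1.0, -0.023, -0.001], [-0.023, -1.0, 0.001], [-0.001, -0.0, -1.0]]
ft_force: [0.1, -0.4, -2.5]
opening: 0.117
gripper_force: 88.2
```

Request:
jog_arm:
  targets:
    - [0, 0, 1.5, 0, 0, 0]
    - [0, 0, 0, 0, 0, 0]
    - [0, 0, 0, 0, 0, 0]

```text
time_s: 29.95
tool_pos: [0.5325, 0.055, 0.0743]
orientation: [[1.0, -0.023, -0.0], [-0.023, -1.0, 0.0], [-0.0, -0.0, -1.0]]
ft_force: [0.8, 0.3, -1.5]
opening: 0.122
gripper_force: 88.2
```

Request:
jog_arm:
  targets:
    - [0, 0, 1, 0, 0, 0]
    - [0, 0, 0, 0, 0, 0]
    - [0, 0, 0, 0, 0, 0]

```text
time_s: 30.25
tool_pos: [0.5325, 0.055, 0.0743]
orientation: [[1.0, -0.023, -0.0], [-0.023, -1.0, 0.0], [-0.0, -0.0, -1.0]]
ft_force: [-4.8, -0.4, 8.7]
opening: 0.122
gripper_force: 89.8
```

Request:
jog_arm:
  targets:
    - [0, 0, -1, 0, 0, 0]
    - [0, 0, 0, 0, 0, 0]
    - [0, 0, 0, 0, 0, 0]
    - [0, 0, -10, 0, 0, 0]
    - [0, 0, -30, 0, 0, 0]
  fingers: 0.45

```text
time_s: 30.75
tool_pos: [0.5296, 0.0549, 0.1117]
orientation: [[1.0, -0.023, -0.007], [-0.023, -1.0, 0.0], [-0.007, -0.0, -1.0]]
ft_force: [0.3, -0.3, 0.3]
opening: 0.45
gripper_force: 0.0
```

Request:
jog_arm:
  targets:
    - [0, 0, -45, 0, 0, 0]
    - [0, 0, -45, 0, 0, 0]
    - [-11.2, -38.3, 0, 0, 0, 0]
    - [-11.2, -38.3, 0, 0, 0, 0]
    - [-11.2, -38.3, 0, 0, 0, 0]

```text
time_s: 31.25
tool_pos: [0.5015, 0.1716, 0.2058]
orientation: [[1.0, -0.024, 0.001], [-0.024, -1.0, 0.001], [0.001, -0.001, -1.0]]
ft_force: [0.8, -0.4, -0.8]
opening: 0.449
gripper_force: 0.0
```

Request:
jog_arm:
  targets:
    - [-11.2, -38.3, 0, 0, 0, 0]
    - [-11.2, -38.3, 0, 0, 0, 0]
    - [-11.2, -38.3, 0, 0, 0, 0]
    - [-11.2, -38.3, 0, 0, 0, 0]
    - [0, 0, 0, 0, 0, -0.137]

```text
time_s: 31.75
tool_pos: [0.4585, 0.329, 0.2051]
orientation: [[0.993, 0.116, -0.001], [0.116, -0.993, 0.002], [-0.001, -0.003, -1.0]]
ft_force: [0.0, -0.9, -0.0]
opening: 0.447
gripper_force: 0.0
```

Request:
jog_arm:
  targets:
    - [0, 0, 0, 0, 0, -0.137]
    - [0, 0, 0, 0, 0, -0.137]
    - [0, 0, 0, 0, 0, -0.137]
    - [0, 0, 0, 0, 0, -0.137]
    - [0, 0, 0, 0, 0, -0.137]

```text
time_s: 32.25
tool_pos: [0.4602, 0.3248, 0.2051]
orientation: [[0.693, 0.721, -0.001], [0.721, -0.693, 0.001], [0.0, -0.001, -1.0]]
ft_force: [0.4, -0.5, 0.6]
opening: 0.451
gripper_force: 0.0
```

Request:
jog_arm:
  targets:
    - [0, 0, 0, 0, 0, -0.137]
    - [0, 0, 0, 0, 0, -0.137]
    - [0, 0, 0, 0, 0, -0.137]
    - [0, 0, 0, 0, 0, -0.137]
    - [0, 0, 0, 0, 0, -0.137]

```text
time_s: 32.75
tool_pos: [0.4603, 0.3248, 0.2051]
orientation: [[0.081, 0.997, -0.0], [0.997, -0.081, 0.001], [0.001, -0.001, -1.0]]
ft_force: [0.5, -0.8, -0.5]
opening: 0.45
gripper_force: 0.0
```

Request:
jog_arm:
  targets:
    - [0, 0, 0, 0, 0, 0]
    - [0, 0, 0, 0, 0, 0]

```text
time_s: 32.95
tool_pos: [0.4603, 0.3248, 0.2049]
orientation: [[0.091, 0.996, -0.001], [0.996, -0.091, 0.001], [0.001, -0.001, -1.0]]
ft_force: [0.9, -0.1, 0.9]
opening: 0.454
gripper_force: 0.0
```

```bash
python3 - <<'E'
from h import *
trays("w14",84)
E
```

```text
[0.4603 0.3248 0.2049] [ 0.091   0.9959 -0.0005] [ 0.0007 -0.0006 -1.    ]
(158.7, 158.0, 95.0, 90.8, -0.1, [31.0, 317.0])
(335.1, 245.5, 172.2, 62.2, 43.9, [153.0, 245.0])
(460.0, 395.3, 150.2, 71.0, -0.2, [250.0, 104.0])
```

Request:
jog_arm:
  targets:
    - [35.1, -3.2, 0, 0, 0, 0]
    - [35.1, -3.2, 0, 0, 0, 0]
    - [0, 0, 0, 0, 0, -0.087]
    - [0, 0, 40, 0, 0, 0]
    - [0, 0, 40, 0, 0, 0]

```text
time_s: 33.5
tool_pos: [0.461, 0.3966, 0.1254]
orientation: [[0.002, 1.0, 0.003], [1.0, -0.002, 0.003], [0.003, 0.003, -1.0]]
ft_force: [-0.5, 0.8, -0.6]
opening: 0.449
gripper_force: 0.0
```

Request:
jog_arm:
  targets:
    - [0, 0, 40, 0, 0, 0]
    - [0, 0, 40, 0, 0, 0]
    - [0, 0, 20, 0, 0, 0]
    - [0, 0, 0, 0, 0, 0]
    - [0, 0, 0, 0, 0, 0]

```text
time_s: 34.0
tool_pos: [0.4599, 0.3955, 0.0249]
orientation: [[0.002, 1.0, -0.001], [1.0, -0.002, 0.0], [0.0, -0.001, -1.0]]
ft_force: [0.6, 0.5, 0.4]
opening: 0.45
gripper_force: 0.0
```

```bash
python3 - <<'E'
from h import *
plan((.460,.3953,.0145),89.8)
E
```

```text
d mm [-0.2  0.1 10.4] rv [-0.001  -0.0004  0.0019] |d| 10.0 /n [-0.2  0.1 10.4] [-0.001  -0.0004  0.0019]
```

Request:
jog_arm:
  targets:
    - [0, 0, 10, 0, 0, 0]
    - [0, 0, 0, 0, 0, 0]
    - [0, 0, 0, 0, 0, 0]

```text
time_s: 34.3
tool_pos: [0.4602, 0.3956, 0.0152]
orientation: [[0.0, 1.0, 0.0], [1.0, -0.0, 0.001], [0.001, 0.0, -1.0]]
ft_force: [-0.1, 1.4, 0.6]
opening: 0.449
gripper_force: 0.0
```

Request:
jog_arm:
  targets:
    - [0, 0, 0, 0, 0, 0]
    - [0, 0, 0, 0, 0, 0]
    - [0, 0, 0, 0, 0, 0]
    - [0, 0, 0, 0, 0, 0]
    - [0, 0, 0, 0, 0, 0]
  fingers: 0

```text
time_s: 34.8
tool_pos: [0.4603, 0.3957, 0.0153]
orientation: [[0.0, 1.0, 0.0], [1.0, -0.0, 0.001], [0.001, 0.0, -1.0]]
ft_force: [-1.4, -1.9, 6.0]
opening: 0.119
gripper_force: 89.1
```

Request:
jog_arm:
  targets:
    - [0, 0, -10, 0, 0, 0]
    - [0, 0, -40, 0, 0, 0]
    - [0, 0, -45, 0, 0, 0]
    - [0, 0, -45, 0, 0, 0]
    - [0, 0, -45, 0, 0, 0]

```text
time_s: 35.3
tool_pos: [0.4594, 0.3949, 0.2012]
orientation: [[0.0, 1.0, -0.002], [1.0, -0.0, 0.0], [0.0, -0.002, -1.0]]
ft_force: [1.0, 0.1, -2.2]
opening: 0.118
gripper_force: 88.1
```

Request:
jog_arm:
  targets:
    - [0, 0, -25, 0, 0, 0]
    - [0, 0, 0, 0, 0, 0]

```text
time_s: 35.5
tool_pos: [0.462, 0.3968, 0.2307]
orientation: [[-0.0, 1.0, 0.007], [1.0, 0.0, 0.006], [0.006, 0.007, -1.0]]
ft_force: [0.2, 0.5, -1.2]
opening: 0.117
gripper_force: 88.2
```

```bash
python3 - <<'E'
from h import *
plan((.5302,.025,.224),-1.3,10)
E
```

```text
d mm [-371.8   68.1    4.9] rv [ 0.0004 -0.0098  1.5935] |d| 378.0 /n [-37.2   6.8   0.5] [ 0.     -0.001   0.1594]
```

Request:
jog_arm:
  targets:
    - [-37.2, 6.8, 0, 0, 0, 0]
    - [-37.2, 6.8, 0, 0, 0, 0]
    - [-37.2, 6.8, 0, 0, 0, 0]
    - [-37.2, 6.8, 0, 0, 0, 0]
    - [-37.2, 6.8, 0, 0, 0, 0]

```text
time_s: 36.0
tool_pos: [0.4929, 0.2075, 0.2222]
orientation: [[-0.0, 1.0, -0.004], [1.0, 0.0, -0.0], [-0.0, -0.004, -1.0]]
ft_force: [0.3, 0.1, -2.7]
opening: 0.119
gripper_force: 88.3
```

Request:
jog_arm:
  targets:
    - [-37.2, 6.8, 0, 0, 0, 0]
    - [-37.2, 6.8, 0, 0, 0, 0]
    - [-37.2, 6.8, 0, 0, 0, 0]
    - [-37.2, 6.8, 0, 0, 0, 0]
    - [-37.2, 6.8, 0, 0, 0, 0]

```text
time_s: 36.5
tool_pos: [0.5269, 0.0218, 0.2222]
orientation: [[-0.0, 1.0, -0.004], [1.0, 0.0, 0.001], [0.001, -0.004, -1.0]]
ft_force: [1.0, -0.5, -2.6]
opening: 0.118
gripper_force: 88.3
```

Request:
jog_arm:
  targets:
    - [0, 0, 0, 0, 0, 0.133]
    - [0, 0, 0, 0, 0, 0.133]
    - [0, 0, 0, 0, 0, 0.133]
    - [0, 0, 0, 0, 0, 0.133]
    - [0, 0, 0, 0, 0, 0.133]

```text
time_s: 37.0
tool_pos: [0.5268, 0.0232, 0.222]
orientation: [[0.622, 0.783, -0.004], [0.783, -0.622, 0.001], [-0.002, -0.004, -1.0]]
ft_force: [-0.5, 1.2, -2.8]
opening: 0.122
gripper_force: 88.2
```

Request:
jog_arm:
  targets:
    - [0, 0, 0, 0, 0, 0.133]
    - [0, 0, 0, 0, 0, 0.133]
    - [0, 0, 0, 0, 0, 0.133]
    - [0, 0, 0, 0, 0, 0.133]
    - [0, 0, 0, 0, 0, 0.133]

```text
time_s: 37.5
tool_pos: [0.5268, 0.0233, 0.222]
orientation: [[0.972, 0.233, -0.004], [0.233, -0.972, 0.001], [-0.004, -0.002, -1.0]]
ft_force: [0.3, -1.2, -1.8]
opening: 0.119
gripper_force: 88.2
```

Request:
jog_arm:
  targets:
    - [0, 0, 0, 0, 0, 0.133]
    - [0, 0, 0, 0, 0, 0.131]
    - [0, 0, 0, 0, 0, 0]
    - [0, 0, 0, 0, 0, 0]
    - [0, 0, 0, 0, 0, 0]

```text
time_s: 38.0
tool_pos: [0.5275, 0.0232, 0.2234]
orientation: [[1.0, -0.02, -0.002], [-0.02, -1.0, 0.001], [-0.002, -0.001, -1.0]]
ft_force: [-0.9, -0.9, -1.6]
opening: 0.117
gripper_force: 88.2
```

```bash
python3 - <<'E'
from h import *
held("w15"); plan((.5302,.025,.120),-1.3)
E
```

```text
[(170, np.int64(204), np.float64(35.8), np.float64(-34.8)), (190, np.int64(204), np.float64(35.8), np.float64(-26.4)), (210, np.int64(204), np.float64(35.8), np.float64(-18.0)), (310, np.int64(204), np.float64(35.7), np.float64(24.0)), (330, np.int64(205), np.float64(35.3), np.float64(32.4)), (350, np.int64(205), np.float64(35.2), np.float64(40.8))]
row204 [ 82 428]
d mm [  2.6  -1.7 103.7] rv [-0.0005  0.0017  0.0019] |d| 104.0 /n [  2.6  -1.7 103.7] [-0.0005  0.0017  0.0019]
```

Request:
jog_arm:
  targets:
    - [4.3, -1.7, 30, 0, 0.0017, 0.004]
    - [0, 0, 30, 0, 0, 0]
    - [0, 0, 25, 0, 0, 0]
    - [0, 0, 8, 0, 0, 0]
    - [0, 0, 0, 0, 0, 0]

```text
time_s: 38.55
tool_pos: [0.5312, 0.025, 0.1298]
orientation: [[1.0, -0.026, -0.002], [-0.026, -1.0, 0.001], [-0.002, -0.001, -1.0]]
ft_force: [-0.2, 0.3, -1.7]
opening: 0.118
gripper_force: 88.2
```

Request:
jog_arm:
  targets:
    - [0, 0, 0, 0, 0, 0]
    - [0, 0, 0, 0, 0, 0]
    - [0, 0, 0, 0, 0, 0]

```text
time_s: 38.85
tool_pos: [0.5334, 0.0248, 0.1328]
orientation: [[1.0, -0.027, 0.003], [-0.027, -1.0, 0.0], [0.003, -0.0, -1.0]]
ft_force: [0.9, -0.4, -2.0]
opening: 0.118
gripper_force: 88.2
```

```bash
python3 - <<'E'
from h import *
plan((.5319,.025,.1153),-1.3)
E
```

```text
d mm [-1.5 -0.1 17.5] rv [-0.0005 -0.0034 -0.0044] |d| 18.0 /n [-1.5 -0.1 17.5] [-0.0005 -0.0034 -0.0044]
```

Request:
jog_arm:
  targets:
    - [-1.5, 0, 7, 0, -0.003, -0.004]
    - [0, 0, 5, 0, 0, 0]
    - [0, 0, 0, 0, 0, 0]
    - [0, 0, 0, 0, 0, 0]
    - [0, 0, 0, 0, 0, 0]

```text
time_s: 39.35
tool_pos: [0.5308, 0.0249, 0.1191]
orientation: [[1.0, -0.023, -0.002], [-0.023, -1.0, 0.001], [-0.002, -0.001, -1.0]]
ft_force: [0.4, -0.1, -2.6]
opening: 0.12
gripper_force: 88.2
```

```bash
python3 - <<'E'
from h import *
plan((.5319,.025,.1153),-1.3)
E
```

```text
d mm [ 1.1 -0.1  3.8] rv [-0.0005  0.0023 -0.0005] |d| 4.0 /n [ 1.1 -0.1  3.8] [-0.0005  0.0023 -0.0005]
```

Request:
jog_arm:
  targets:
    - [0.8, 0, 2, 0, 0.001, 0]
    - [0, 0, 1, 0, 0, 0]
    - [0, 0, 0, 0, 0, 0]
    - [0, 0, 0, 0, 0, 0]

```text
time_s: 39.75
tool_pos: [0.5316, 0.0249, 0.1161]
orientation: [[1.0, -0.023, -0.001], [-0.023, -1.0, 0.001], [-0.001, -0.0, -1.0]]
ft_force: [-0.3, -0.7, -0.6]
opening: 0.124
gripper_force: 88.2
```

Request:
jog_arm:
  targets:
    - [0, 0, 1, 0, 0, 0]
    - [0, 0, 0, 0, 0, 0]
    - [0, 0, 0, 0, 0, 0]

```text
time_s: 40.05
tool_pos: [0.5317, 0.0249, 0.1153]
orientation: [[1.0, -0.023, -0.001], [-0.023, -1.0, 0.001], [-0.001, -0.001, -1.0]]
ft_force: [-0.4, -0.5, -0.6]
opening: 0.12
gripper_force: 88.5
```

Request:
jog_arm:
  targets:
    - [0, 0, 1, 0, 0, 0]
    - [0, 0, 0, 0, 0, 0]
    - [0, 0, 0, 0, 0, 0]

```text
time_s: 40.35
tool_pos: [0.5319, 0.0249, 0.1153]
orientation: [[1.0, -0.023, -0.0], [-0.023, -1.0, 0.0], [-0.0, -0.0, -1.0]]
ft_force: [-4.4, -0.4, 7.5]
opening: 0.12
gripper_force: 89.6
```

Request:
jog_arm:
  targets:
    - [0, 0, -1, 0, 0, 0]
    - [0, 0, 0, 0, 0, 0]
    - [0, 0, 0, 0, 0, 0]
    - [0, 0, -10, 0, 0, 0]
    - [0, 0, -30, 0, 0, 0]
  fingers: 0.45

```text
time_s: 40.85
tool_pos: [0.5292, 0.025, 0.1526]
orientation: [[1.0, -0.023, -0.008], [-0.023, -1.0, 0.001], [-0.008, -0.001, -1.0]]
ft_force: [0.7, 0.3, 0.0]
opening: 0.448
gripper_force: 0.0
```

Request:
jog_arm:
  targets:
    - [0, 0, -25, 0, 0, 0]
    - [0, 0, -25, 0, 0, 0]
    - [-3.5, 39.7, 0, 0, 0, 0]
    - [-3.5, 39.7, 0, 0, 0, 0]
    - [-3.5, 39.7, 0, 0, 0, 0]

```text
time_s: 41.35
tool_pos: [0.5186, -0.095, 0.2064]
orientation: [[1.0, -0.022, 0.0], [-0.022, -1.0, 0.0], [0.0, -0.0, -1.0]]
ft_force: [-0.0, 0.6, -0.3]
opening: 0.45
gripper_force: 0.0
```

Request:
jog_arm:
  targets:
    - [-3.5, 39.7, 0, 0, 0, 0]
    - [-3.5, 39.7, 0, 0, 0, 0]
    - [-3.5, 39.7, 0, 0, 0, 0]
    - [-3.5, 39.7, 0, 0, 0, 0]
    - [-3.5, 39.7, 0, 0, 0, 0]

```text
time_s: 41.85
tool_pos: [0.496, -0.2937, 0.2059]
orientation: [[1.0, -0.023, -0.001], [-0.023, -1.0, 0.0], [-0.001, -0.0, -1.0]]
ft_force: [0.1, 0.3, 0.1]
opening: 0.449
gripper_force: 0.0
```

Request:
jog_arm:
  targets:
    - [-3.5, 39.7, 0, 0, 0, 0]
    - [-3.5, 39.7, 0, 0, 0, 0]
    - [-3.5, 39.7, 0, 0, 0, 0]
    - [-3.5, 39.7, 0, 0, 0, 0]
    - [-3.5, 39.7, 0, 0, 0, 0]

```text
time_s: 42.35
tool_pos: [0.4739, -0.4917, 0.2057]
orientation: [[1.0, -0.023, -0.001], [-0.023, -1.0, 0.0], [-0.001, -0.0, -1.0]]
ft_force: [0.1, -1.3, -0.8]
opening: 0.449
gripper_force: 0.0
```

Request:
jog_arm:
  targets:
    - [0, 0, 0, 0, 0, -0.133]
    - [0, 0, 0, 0, 0, -0.133]
    - [0, 0, 0, 0, 0, -0.133]
    - [0, 0, 0, 0, 0, -0.133]
    - [0, 0, 0, 0, 0, -0.133]

```text
time_s: 42.85
tool_pos: [0.4742, -0.4902, 0.2056]
orientation: [[0.798, 0.603, -0.001], [0.603, -0.798, 0.0], [-0.001, -0.001, -1.0]]
ft_force: [-0.3, 0.0, -0.3]
opening: 0.45
gripper_force: 0.0
```

Request:
jog_arm:
  targets:
    - [0, 0, 0, 0, 0, -0.133]
    - [0, 0, 0, 0, 0, -0.133]
    - [0, 0, 0, 0, 0, -0.133]
    - [0, 0, 0, 0, 0, -0.133]
    - [0, 0, 0, 0, 0, -0.133]

```text
time_s: 43.35
tool_pos: [0.4743, -0.4901, 0.2056]
orientation: [[0.256, 0.967, -0.001], [0.967, -0.256, 0.0], [0.0, -0.001, -1.0]]
ft_force: [0.6, -0.3, -0.0]
opening: 0.448
gripper_force: 0.0
```

Request:
jog_arm:
  targets:
    - [0, 0, 0, 0, 0, -0.133]
    - [0, 0, 0, 0, 0, -0.131]
    - [0, 0, 0, 0, 0, 0]
    - [0, 0, 0, 0, 0, 0]

```text
time_s: 43.75
tool_pos: [0.4743, -0.4901, 0.2053]
orientation: [[0.004, 1.0, -0.001], [1.0, -0.004, 0.0], [0.0, -0.001, -1.0]]
ft_force: [-0.6, 0.3, 1.2]
opening: 0.449
gripper_force: 0.0
```

```bash
python3 - <<'E'
from h import *
trays("w16",84)
E
```

```text
[ 0.4743 -0.4901  0.2053] [ 0.0039  1.     -0.0011] [ 0.0003 -0.0011 -1.    ]
(471.9, -451.2, 150.3, 71.2, 0.3, [254.0, 136.0])
```

Request:
jog_arm:
  targets:
    - [38.9, -2.4, 0, 0, 0, -0.009]
    - [0, 0, 40, 0, 0, 0]
    - [0, 0, 40, 0, 0, 0]
    - [0, 0, 40, 0, 0, 0]
    - [0, 0, 40, 0, 0, 0]

```text
time_s: 44.3
tool_pos: [0.4718, -0.451, 0.044]
orientation: [[-0.006, 1.0, -0.001], [1.0, 0.006, -0.0], [-0.0, -0.001, -1.0]]
ft_force: [-0.7, -0.6, 0.3]
opening: 0.448
gripper_force: 0.0
```

Request:
jog_arm:
  targets:
    - [0, 0, 20, 0, 0, 0]
    - [0, 0, 0, 0, 0, 0]
    - [0, 0, 0, 0, 0, 0]
    - [0, 0, 0, 0, 0, 0]

```text
time_s: 44.7
tool_pos: [0.4729, -0.4525, 0.0276]
orientation: [[-0.008, 1.0, 0.001], [1.0, 0.008, -0.002], [-0.002, 0.001, -1.0]]
ft_force: [1.1, -0.3, 1.1]
opening: 0.449
gripper_force: 0.0
```

```bash
python3 - <<'E'
from h import *
plan((.4719,-.4512,.015),90.3)
E
```

```text
d mm [ 1.3 -1.  12.6] rv [0.0013 0.0024 0.0029] |d| 13.0 /n [ 1.3 -1.  12.6] [0.0013 0.0024 0.0029]
```

Request:
jog_arm:
  targets:
    - [0.8, -1, 12, 0, 0, 0.002]
    - [0, 0, 0, 0, 0, 0]
    - [0, 0, 0, 0, 0, 0]

```text
time_s: 45.0
tool_pos: [0.4704, -0.45, 0.0128]
orientation: [[-0.007, 1.0, -0.002], [1.0, 0.007, 0.001], [0.001, -0.002, -1.0]]
ft_force: [0.3, 0.6, 0.5]
opening: 0.455
gripper_force: 0.0
```

Request:
jog_arm:
  targets:
    - [0, 0, 0, 0, 0, 0]
    - [0, 0, 0, 0, 0, 0]
    - [0, 0, 0, 0, 0, 0]
    - [0, 0, 0, 0, 0, 0]
    - [0, 0, 0, 0, 0, 0]
  fingers: 0

```text
time_s: 45.5
tool_pos: [0.471, -0.4506, 0.0136]
orientation: [[-0.007, 1.0, -0.001], [1.0, 0.007, -0.0], [-0.0, -0.001, -1.0]]
ft_force: [0.2, 0.2, 5.0]
opening: 0.117
gripper_force: 89.3
```

Request:
jog_arm:
  targets:
    - [0, 0, -10, 0, 0, 0]
    - [0, 0, -40, 0, 0, 0]
    - [0, 0, -45, 0, 0, 0]
    - [0, 0, -45, 0, 0, 0]
    - [0, 0, -45, 0, 0, 0]

```text
time_s: 46.0
tool_pos: [0.4703, -0.4497, 0.1995]
orientation: [[-0.007, 1.0, -0.002], [1.0, 0.007, 0.001], [0.001, -0.002, -1.0]]
ft_force: [1.3, -1.3, -1.9]
opening: 0.122
gripper_force: 88.4
```

Request:
jog_arm:
  targets:
    - [0, 0, -30, 0, 0, 0]
    - [0, 0, -30, 0, 0, 0]
    - [0, 0, 0, 0, 0, 0]
    - [0, 0, 0, 0, 0, 0]

```text
time_s: 46.4
tool_pos: [0.471, -0.4504, 0.2583]
orientation: [[-0.007, 1.0, -0.001], [1.0, 0.007, -0.0], [-0.0, -0.001, -1.0]]
ft_force: [0.2, -1.3, -2.3]
opening: 0.12
gripper_force: 88.6
```

```bash
python3 - <<'E'
from h import *
plan((.5309,.055,.26),-1.3,13)
E
```

```text
d mm [505.   63.5  -1.8] rv [-0.0004  0.0006  1.6005] |d| 509.0 /n [38.8  4.9 -0.1] [-0.      0.      0.1231]
```

Request:
jog_arm:
  targets:
    - [38.8, 4.9, 0, 0, 0, 0]
    - [38.8, 4.9, 0, 0, 0, 0]
    - [38.8, 4.9, 0, 0, 0, 0]
    - [38.8, 4.9, 0, 0, 0, 0]
    - [38.8, 4.9, 0, 0, 0, 0]

```text
time_s: 46.9
tool_pos: [0.4928, -0.254, 0.255]
orientation: [[-0.007, 1.0, -0.005], [1.0, 0.007, 0.003], [0.003, -0.005, -1.0]]
ft_force: [1.6, -0.1, -2.1]
opening: 0.123
gripper_force: 88.5
```

Request:
jog_arm:
  targets:
    - [38.8, 4.9, 0, 0, 0, 0]
    - [38.8, 4.9, 0, 0, 0, 0]
    - [38.8, 4.9, 0, 0, 0, 0]
    - [38.8, 4.9, 0, 0, 0, 0]
    - [38.8, 4.9, 0, 0, 0, 0]

```text
time_s: 47.4
tool_pos: [0.5158, -0.0602, 0.2553]
orientation: [[-0.007, 1.0, -0.005], [1.0, 0.007, 0.001], [0.001, -0.005, -1.0]]
ft_force: [-0.3, -1.1, -1.8]
opening: 0.12
gripper_force: 88.5
```

Request:
jog_arm:
  targets:
    - [38.8, 4.9, 0, 0, 0, 0]
    - [38.8, 4.9, 0, 0, 0, 0]
    - [38.8, 4.9, 0, 0, 0, 0]
    - [0, 0, 0, 0, 0, 0.133]
    - [0, 0, 0, 0, 0, 0.133]

```text
time_s: 47.9
tool_pos: [0.5296, 0.056, 0.2551]
orientation: [[0.258, 0.966, -0.006], [0.966, -0.258, 0.001], [-0.001, -0.006, -1.0]]
ft_force: [1.5, -0.1, -1.7]
opening: 0.121
gripper_force: 88.5
```

Request:
jog_arm:
  targets:
    - [0, 0, 0, 0, 0, 0.133]
    - [0, 0, 0, 0, 0, 0.133]
    - [0, 0, 0, 0, 0, 0.133]
    - [0, 0, 0, 0, 0, 0.133]
    - [0, 0, 0, 0, 0, 0.133]

```text
time_s: 48.4
tool_pos: [0.5296, 0.0544, 0.2552]
orientation: [[0.801, 0.598, -0.006], [0.598, -0.801, 0.0], [-0.005, -0.004, -1.0]]
ft_force: [0.1, 0.4, -2.6]
opening: 0.122
gripper_force: 88.6
```

Request:
jog_arm:
  targets:
    - [0, 0, 0, 0, 0, 0.133]
    - [0, 0, 0, 0, 0, 0.133]
    - [0, 0, 0, 0, 0, 0.133]
    - [0, 0, 0, 0, 0, 0.133]
    - [0, 0, 0, 0, 0, 0.137]

```text
time_s: 48.9
tool_pos: [0.5296, 0.0545, 0.2552]
orientation: [[1.0, -0.028, -0.006], [-0.028, -1.0, 0.001], [-0.006, -0.0, -1.0]]
ft_force: [-0.4, 0.7, -2.8]
opening: 0.118
gripper_force: 88.6
```

Request:
jog_arm:
  targets:
    - [0, 0, 0, 0, 0, 0]
    - [0, 0, 0, 0, 0, 0]
    - [0, 0, 0, 0, 0, 0]

```text
time_s: 49.2
tool_pos: [0.5306, 0.0544, 0.2571]
orientation: [[1.0, -0.019, -0.003], [-0.019, -1.0, 0.0], [-0.003, -0.0, -1.0]]
ft_force: [-0.9, -0.1, -2.2]
opening: 0.117
gripper_force: 88.5
```

```bash
python3 - <<'E'
from h import *
held("w17"); plan((.5309,.055,.170),-1.3)
E
```

```text
[(170, np.int64(208), np.float64(34.0), np.float64(-35.0)), (190, np.int64(208), np.float64(34.0), np.float64(-26.6)), (210, np.int64(208), np.float64(34.0), np.float64(-18.1)), (310, np.int64(208), np.float64(33.9), np.float64(24.1)), (330, np.int64(208), np.float64(33.9), np.float64(32.5)), (350, np.int64(208), np.float64(33.9), np.float64(40.9))]
row204 []
d mm [ 0.3 -0.5 87.4] rv [-0.0005  0.0023  0.003 ] |d| 87.0 /n [ 0.3 -0.5 87.4] [-0.0005  0.0023  0.003 ]
```

Request:
jog_arm:
  targets:
    - [3.7, -0.5, 30, 0, 0.002, 0.004]
    - [0, 0, 30, 0, 0, 0]
    - [0, 0, 28, 0, 0, 0]
    - [0, 0, 0, 0, 0, 0]
    - [0, 0, 0, 0, 0, 0]

```text
time_s: 49.75
tool_pos: [0.5345, 0.0549, 0.1703]
orientation: [[1.0, -0.025, -0.0], [-0.025, -1.0, 0.001], [-0.0, -0.001, -1.0]]
ft_force: [0.7, -0.4, -0.9]
opening: 0.12
gripper_force: 88.5
```

Request:
jog_arm:
  targets:
    - [0, 0, 0, 0, 0, 0]
    - [0, 0, 0, 0, 0, 0]

```text
time_s: 49.95
tool_pos: [0.5361, 0.0549, 0.1724]
orientation: [[1.0, -0.026, 0.004], [-0.026, -1.0, 0.001], [0.004, -0.001, -1.0]]
ft_force: [0.9, 0.1, -1.3]
opening: 0.123
gripper_force: 88.5
```

```bash
python3 - <<'E'
from h import *
plan((.5343,.055,.1536),-1.3)
E
```

```text
d mm [-1.9  0.  18.8] rv [-0.0006 -0.0043 -0.0032] |d| 19.0 /n [-1.9  0.  18.8] [-0.0006 -0.0043 -0.0032]
```

Request:
jog_arm:
  targets:
    - [-1.5, 0, 8, 0, -0.003, -0.003]
    - [0, 0, 4, 0, 0, 0]
    - [0, 0, 0, 0, 0, 0]
    - [0, 0, 0, 0, 0, 0]
    - [0, 0, 0, 0, 0, 0]

```text
time_s: 50.45
tool_pos: [0.5334, 0.055, 0.1583]
orientation: [[1.0, -0.023, -0.002], [-0.023, -1.0, 0.001], [-0.002, -0.0, -1.0]]
ft_force: [-0.5, 1.2, -2.0]
opening: 0.122
gripper_force: 88.5
```

```bash
python3 - <<'E'
from h import *
plan((.5343,.055,.1536),-1.3)
E
```

```text
d mm [ 1.  -0.   4.7] rv [-0.0005  0.0021 -0.0005] |d| 5.0 /n [ 1.  -0.   4.7] [-0.0005  0.0021 -0.0005]
```

Request:
jog_arm:
  targets:
    - [0.7, 0, 3, 0, 0.001, 0]
    - [0, 0, 1, 0, 0, 0]
    - [0, 0, 0, 0, 0, 0]
    - [0, 0, 0, 0, 0, 0]

```text
time_s: 50.85
tool_pos: [0.5339, 0.0549, 0.1541]
orientation: [[1.0, -0.023, -0.001], [-0.023, -1.0, 0.001], [-0.001, -0.0, -1.0]]
ft_force: [0.2, 0.0, -2.4]
opening: 0.122
gripper_force: 88.5
```

Request:
jog_arm:
  targets:
    - [0, 0, 1, 0, 0, 0]
    - [0, 0, 0, 0, 0, 0]
    - [0, 0, 0, 0, 0, 0]

```text
time_s: 51.15
tool_pos: [0.5342, 0.055, 0.1535]
orientation: [[1.0, -0.023, -0.0], [-0.023, -1.0, 0.001], [-0.001, -0.001, -1.0]]
ft_force: [-0.4, 0.3, 1.5]
opening: 0.127
gripper_force: 88.9
```

Request:
jog_arm:
  targets:
    - [0, 0, 1, 0, 0, 0]
    - [0, 0, 0, 0, 0, 0]
    - [0, 0, 0, 0, 0, 0]

```text
time_s: 51.45
tool_pos: [0.5344, 0.055, 0.1535]
orientation: [[1.0, -0.023, 0.0], [-0.023, -1.0, 0.001], [0.0, -0.001, -1.0]]
ft_force: [-3.4, -0.2, 7.7]
opening: 0.122
gripper_force: 90.2
```

Request:
jog_arm:
  targets:
    - [0, 0, -1, 0, 0, 0]
    - [0, 0, 0, 0, 0, 0]
    - [0, 0, 0, 0, 0, 0]
    - [0, 0, -10, 0, 0, 0]
    - [0, 0, -30, 0, 0, 0]
  fingers: 0.45

```text
time_s: 51.95
tool_pos: [0.5317, 0.0549, 0.1905]
orientation: [[1.0, -0.023, -0.008], [-0.023, -1.0, 0.0], [-0.008, -0.0, -1.0]]
ft_force: [-0.1, -0.2, 0.7]
opening: 0.448
gripper_force: 0.0
```

Request:
jog_arm:
  targets:
    - [0, 0, -35, 0, 0, 0]
    - [0, 0, -35, 0, 0, 0]
    - [-15, 38, 0, 0, 0, 0]
    - [-15, 38, 0, 0, 0, 0]
    - [-15, 38, 0, 0, 0, 0]

```text
time_s: 52.45
tool_pos: [0.4861, -0.0589, 0.2643]
orientation: [[1.0, -0.022, 0.0], [-0.022, -1.0, 0.0], [0.0, -0.0, -1.0]]
ft_force: [0.1, -0.3, -0.4]
opening: 0.448
gripper_force: 0.0
```

Request:
jog_arm:
  targets:
    - [-15, 38, 0, 0, 0, 0]
    - [-15, 38, 0, 0, 0, 0]
    - [-10, 20, 0, 0, 0, 0]
    - [0, 0, 0, 0, 0, 0]
    - [0, 0, 0, 0, 0, 0]

```text
time_s: 52.95
tool_pos: [0.4443, -0.1533, 0.2638]
orientation: [[1.0, -0.025, -0.0], [-0.025, -1.0, 0.001], [-0.0, -0.001, -1.0]]
ft_force: [-0.1, 0.4, 0.2]
opening: 0.453
gripper_force: 0.0
```

```bash
python3 - <<'E'
from h import *
s,im,C=look("wrist","w18");print(s['tool_pos'],s['orientation'][0])
hsv=cv2.cvtColor(im,cv2.COLOR_BGR2HSV);S,V=hsv[...,1],hsv[...,2]
print("scr",rects(C,(V>80)&(S>110),.026,500));print("grey rest z.004",rects(C,(V>90)&(S<60),.004,300));print("top tray z.18",rects(C,(V>120)&(S<40),.18,500))
s2,si,Cs=look("side","si18");s3,sc,Cc=look("scene","sc18")
a=cv2.resize(im[:,:],(400,300));b=cv2.resize(si[130:280,150:350],(400,300));c=cv2.resize(sc[140:290,120:320],(400,300))
cv2.imwrite("pics/final.png",np.vstack([np.hstack([a,b]),np.hstack([c,c*0])]))
E
```

```text
[ 0.4443 -0.1533  0.2638] [ 0.9997 -0.0247 -0.0004]
scr [(222.6, -409.5, 78.8, 66.6, 1.9, [431.0, 298.0]), (544.0, -237.0, 99.2, 44.1, 2.9, [323.0, 75.0]), (529.0, -0.8, 291.7, 182.2, 88.9, [133.0, 84.0]), (609.1, -414.4, 58.0, 22.7, 88.5, [483.0, 7.0])]
grey rest z.004 [(151.7, -112.4, 102.1, 59.3, 82.2, [234.0, 330.0]), (285.0, -231.4, 80.2, 20.2, 12.7, [307.0, 259.0]), (280.6, 38.5, 446.0, 163.0, -69.7, [161.0, 258.0]), (539.8, 75.0, 225.9, 123.2, 88.5, [75.0, 89.0]), (544.5, -235.9, 129.7, 63.3, 3.0, [318.0, 75.0])]
top tray z.18 [(311.9, -131.5, 52.6, 31.7, 88.9, [236.0, 332.0]), (528.5, -80.4, 44.5, 16.2, -1.7, [149.0, 89.0]), (529.8, -50.9, 58.7, 35.1, -1.5, [108.0, 83.0]), (532.9, 7.0, 69.3, 60.3, -1.5, [34.0, 83.0]), (534.5, -201.2, 72.5, 35.5, 3.1, [319.0, 76.0])]
```

View pics/final.png

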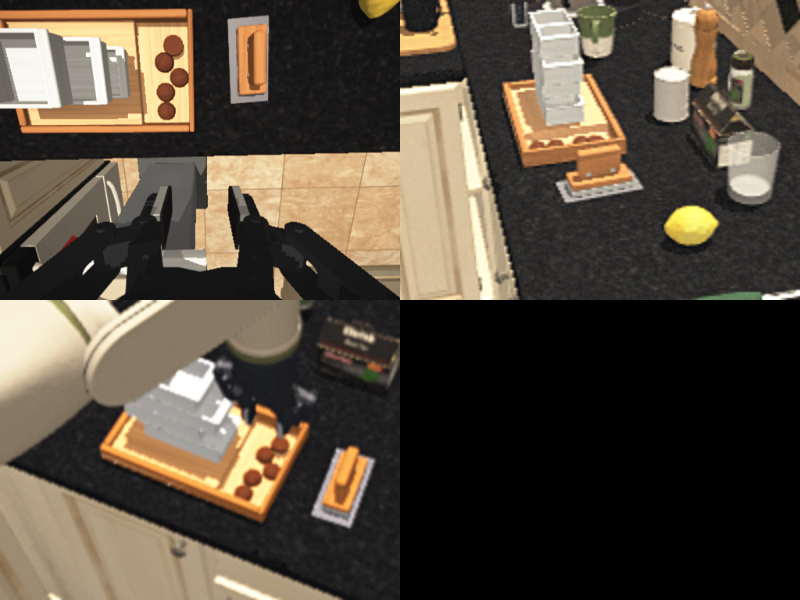

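The final pictures show a neat pile of four staggered trays on the clear board. All five shells are in the trough, and the scraper is 1 mm off the centre of its rest and parallel to it.

```bash
python3 -c "
from rig import r
print(r.job_done())"
```

```text
the job is handed in; nothing more can be done
None
```

The job is done and handed in: all five shells are in the trough, the scraper stands upright on the middle of its rest, and the four trays are stacked level and flush on the board with alternating 3 cm shifts.

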